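# Hang a rinsed paint jar on the drying peg

### The job

The rinsed paint jar with the pink band lies on its side on the ribbed mat. Hang it upside down on the one free peg of the drying rack, whose stem stands slightly askew, so feel for it with the mouth of the jar: keep hold of the jar and lower it gently until its rim rests flat on the peg's collar, then let go. Leave the two jars already drying, the paint bottle and the roll of tape where they are.

Things in the scene. Friction and masses are not known exactly. Their poses are not given: they have to be found in the camera images.
- jar_center (a point): centre of the lidless, empty paint jar: clear glass, pink band, about 100 g, 78 mm long, lying on the mat, mouth roughly towards the robot, axis 29 mm above the desk. Round body 46 mm across from the bottom to 55 mm along it, then a neck 24 mm across to the rim. The point is on the axis, 39 mm from bottom and rim; x axis: from bottom to mouth; z is up at the start.
- jar_rim (a point): the centre of the jar's mouth, on the axis, in the plane of the rim. The mouth is a round hole 19 mm across, the wall of the neck 2.5 mm thick, the inside 73 mm deep. Axes as jar_center.
- free_peg: the rack's one free peg, grey: a fixed collar 36 mm across, 10 mm high, and on it a stem 16.2 mm across, 62 mm long, with a flat tip. The stem is askew: it leans 3 to 5 degrees about its foot, any way (tip 3 to 5.5 mm off), and is stiff (20 N at the tip to shift it). Origin and axes: the collar's underside centre, 8 mm above the desk, z up; x across the row, away from the robot.
- free_seat (a point): the centre of the top face of the free peg's collar, 10 mm above the origin of the peg, where the stem stands and on which the rim of the hung jar must rest. The upright stem's tip would be 62 mm above it. Axes as free_peg.
- rack: the drying rack, fixed: white drip tray 100 x 270 mm, 8 mm thick with a lip 17 mm above the desk, three pegs of one size in a row along its y axis, 95 mm apart. The free one can be the middle or an end one; the others carry jars. Origin: centre of its underside, on the desk.
- mat: the ribbed drying mat, fixed, lilac, 200 mm along its x axis, 156 mm across, 3 mm thick, with ribs 4 mm high, 4 mm wide and 18 mm apart running along x; their tops are 7 mm above the desk. The jar lies in the middle groove, along x. Origin: centre of its underside, on the desk.
- jar_a_center (a point): half-way up the jar with the blue band, same size and shape as the pink one, already hanging upside down on a peg; loose, leave alone
- jar_b_center (a point): half-way up the jar with the yellow band, same size and shape as the pink one, already hanging upside down on a peg; loose, leave alone
- paint_center (a point): half-way up a small pink paint bottle with a white cap, 28 mm across, 62 mm tall, standing on the desk on the robot's side of the mat; loose, leave alone
- tape_center (a point): centre of a yellow roll of masking tape, 60 mm across, 18 mm high, lying flat on the desk on the robot's side of the mat; loose, leave alone
Not all that is in view belongs to the job. What is shaped like the part that bears jar_center but green, orange or purple is not meant.

How it is judged (in metres and radians):
On the way, in this order (a step that is already met when the one before it is completed fails the run):
1. the jar is lifted clear of the mat in the gripper and turned mouth down (angle between jar_center's own x axis and vertical above 2.8 rad and contact force between the fingers and jar above 0.5 N and distance between jar_rim and free_seat above 0.03 m), for 0.1 s.
2. the jar, still held, is lowered over the free peg until its rim is on the collar (z of jar_rim in the frame of free_seat below 0.004 m and horizontal distance between jar_rim and free_seat below 0.006 m and contact force between the fingers and jar above 0.3 N), for 0.05 s.
At the end, for the whole second after the job is handed in: The pink-banded jar hangs at rest, mouth down, on the free peg, its rim within 3 mm of the collar's top face, centred within 5 mm and within 0.1 rad of upright; the two other jars are within 15 mm and the paint bottle and tape within 20 mm of where they were (z of jar_rim in the frame of free_seat below 0.003 m and horizontal distance between jar_rim and free_seat below 0.005 m and angle between jar_center's own x axis and vertical above 3.04 rad and linear speed of jar below 0.02 m/s and distance of each of jar_a_center, jar_b_center from where it was at the start of the episode below 0.015 m and distance of each of paint_center, tape_center from where it was at the start of the episode below 0.02 m); the robot touches nothing.
It fails at once if the jar is knocked or pressed hard on the free peg (more than 40 N) (contact force between jar and free_peg above 40 N).
It fails at once if a jar already drying is pushed 15 mm or more from its place (distance of any of jar_a_center, jar_b_center from where it was at the start of the episode above 0.015 m).
It fails at once if the paint bottle or the tape is pushed 20 mm or more (distance of any of paint_center, tape_center from where it was at the start of the episode above 0.02 m).
It also fails if it takes over 64 s, if anything falls off the work surface, if the arm or the gripper's body presses on something with over 40 N, if the wrist force passes 120 N, or if a joint passes its speed limit or range.

### The arm

A 6-joint arm with a two-finger parallel gripper is mounted at the origin on the work surface. World frame = base frame: x ahead of the robot, y to its left, z up, the work surface at z = 0. Lengths are in m, angles in degrees, forces in N, time in s.
With the tool pointing down it reaches from about 0.4 to 0.825 m from the base axis. Payload 7 kg.
Tool frame: the origin (TCP) lies midway between the tips of the shut fingers; the grasp point (between the pads) lies r.grasp_offset behind it (r.grasp_offset is the distance from the TCP to the grasp point, in m); z points along the fingers, y is the direction in which the jaws open and shut (so a half turn about z gives the same grasp; the last joint's range is limited). The gripper opens to 88 mm and grips with 3 to 60 N. Pads are 19 mm wide; open, the fingers measure 130 mm over their backs; the gripper's body (78 mm by 193 mm) begins 47 mm behind the grasp point.
Start: joints at [-57.233, 20.546, 0.682, 0, -70.136, -16.507], TCP at [0.189, -0.648, 0.227] pointing down, gripper open.
Joint ranges: [-176.03, 176.03], [-82.01, 121.73], [-58.28, 71.71], [-173.87, 95.51], [-174.79, -0.11], [-173.66, 173.66]. Speed limits (degrees/s): [136.94, 136.94, 172.46, 180, 180, 180].

### API

Orientations are given as [roll, pitch, yaw] about the fixed x, y, z axes, in that order (R = Rz(yaw) Ry(pitch) Rx(roll)).
In Python, from plant import status, imaging, r gives the robot as it stands.
- The arm moves only by the tool apply_moves, never from a script. Its argument "moves" is a list of rows, each a list of 6 numbers: the shift along the tool's x, y, z in units of 200 mm (1.0 is 200 mm), then the turn, a rotation vector about the tool's x, y, z in units of 90 degrees (1.0 is 90 degrees). In form: [[tx, ty, tz, rx, ry, rz], ...]. A call has 1 to 12 rows; each row is the pose to reach, as a shift and turn from the pose measured when the call began, along the tool's axes at that moment; what a row does not reach only later rows make up. A row lasts 1/8 s, in which the tool goes at most 62.5 mm and 10.7 degrees, less where a joint would pass 70% of its speed; a pose out of reach is approached as far as the arm can. A call with a number of a shift or a turn outside -1 to 1 is refused whole. A call with a gripper value outside its range is refused whole. "hand" is the closure, from -1 (fully open) to 1 (shut), set as the call begins (left out, the last holds). The fingers move at their own pace and stop on an object; "grip_force" is the grip in N (left out, the last holds). Time passes only in rows, so rows that repeat a pose let the fingers close. It gives the time, the measured TCP pose, the force and the opening at its end, in the units of the state.
- status.get_state(): the state, without advancing time (a new reading comes with each control period).
- imaging.capture(name): name is "scene" or "top" or "wrist"; returns (picture, depth): 400x640x3 uint8, blue, green, red; 400x640 float32, m along the optical axis (not along the pixel's ray), 0 where there is no reading.
- imaging.camera_info(name): a dict with "fx", "fy", "cx", "cy" (pixels), "T" (4x4, takes a point from camera to world coordinates). Camera axes: x right, y up, looking along -z (the intrinsics and any distortion apply to the point x, -y, -z); pixel columns grow to the right and rows downward; lengths in m; the calibration is good to about 2 mm. The wrist camera is an equidistant fisheye: a pixel r from the principal point sees the ray r / f radians off the axis. A picture is of the moment at which its call begins: read the wrist's pose just before it. camera_info takes no time and is no camera call; for the wrist camera it gives the pose at the moment of the call.
- r.close_job(): hands the job in, once; it reports no verdict.
The state is a dict: "time_s": time; "joints": joint angles; "qd": joint speeds; "joint_torque": joint torques, N m; "tcp_pos": TCP position; "eef_rot": TCP orientation; "contact_force": force on the tool from outside, world axes, zero at the start; "moment": the same for the moment, N m; "gripper_width": finger opening in m.
Only numpy, scipy, OpenCV 4.12 (cv2) and the standard library are available. Lean on these libraries where they do the work, as an engineer would, in place of code of your own. Each camera call takes 0.05 s, during which the arm holds its last target.

## Working session

There is one attempt and no reset: what is moved stays moved. The work goes in short steps, Python scripts to look and compute and a tool call to move; the robot and the scene stay as the last step left them, time stands still between calls to the robot, and variables do not carry over. Pictures are saved under pics/ and viewed, and the job is handed in when it is done.

Besides the shell and the picture viewer there is one more tool, called after "Request:" as a command line: name --pt "numbers of a row" for each row, then --argument value for the rest. apply_moves: Moves the arm, as the interface text tells. Its arguments: {"type":"object","properties":{"moves":{"type":"array","items":{"type":"array","items":{"type":"number"}}},"hand":{"type":"number"},"grip_force":{"type":"number"}},"required":["moves"]}

```bash
mkdir -p pics; ls; python3 - <<'E'
from plant import status, imaging, r
import cv2,numpy as np
print(status.get_state(), r.grasp_offset)
for n in ["scene","top"]:
    p,d=imaging.capture(n); cv2.imwrite(f"pics/{n}0.png",p); np.save(f"{n}0.npy",d); print(n,imaging.camera_info(n))
E
```

```text
pics
{'time_s': 0.0, 'joints': array([-5.72319548e+01,  2.05916582e+01,  6.32738810e-01, -1.99203836e-02,
       -7.01356732e+01, -1.65060826e+01]), 'qd': array([ 0.01170352, -0.01424352,  0.06591486,  0.03413748,  0.06260713,
        0.06370981]), 'joint_torque': array([-1.33384838e-04, -5.82720816e+01,  2.93060714e+01,  6.99717432e+00,
        6.96364456e-03, -1.15057460e-04]), 'tcp_pos': array([ 0.18884166, -0.64752758,  0.22561294]), 'eef_rot': array([ 1.79903985e+02, -8.92338183e-03, -1.63744814e+02]), 'contact_force': array([0.87753205, 0.2632579 , 0.14582596]), 'moment': array([-0.01584503, -0.00324834, -0.00982348]), 'gripper_width': 0.08774220243222529} 0.0188
scene {'fx': 424.86281061748866, 'fy': 424.86281061748866, 'cx': 324.37196625020346, 'cy': 202.96316186391067, 'T': array([[ 0.44625777, -0.59161341,  0.67145185,  1.15125082],
       [ 0.89488864,  0.29055018, -0.33875493, -0.28059768],
       [ 0.0053215 ,  0.75204665,  0.65908839,  0.6841337 ],
       [ 0.        ,  0.        ,  0.        ,  1.        ]])}
top {'fx': 404.432402447366, 'fy': 404.432402447366, 'cx': 315.4496267141263, 'cy': 196.70388280063017, 'T': array([[ 0.02870862,  0.98769508, -0.15373433,  0.40421053],
       [-0.99957054,  0.02746207, -0.01022638,  0.05052878],
       [-0.00587869,  0.15396189,  0.9880593 ,  0.9586695 ],
       [ 0.        ,  0.        ,  0.        ,  1.        ]])}
```

View pics/scene0.png

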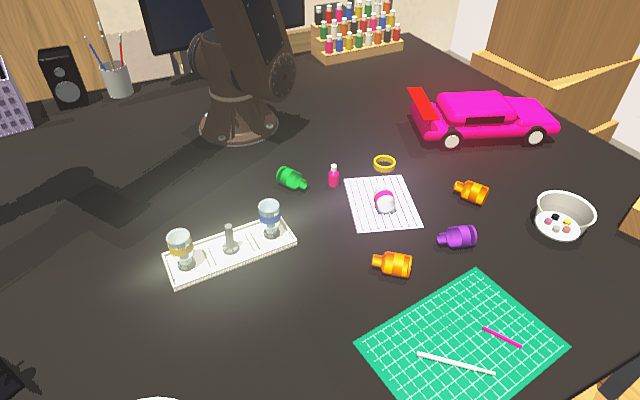

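View pics/top0.png

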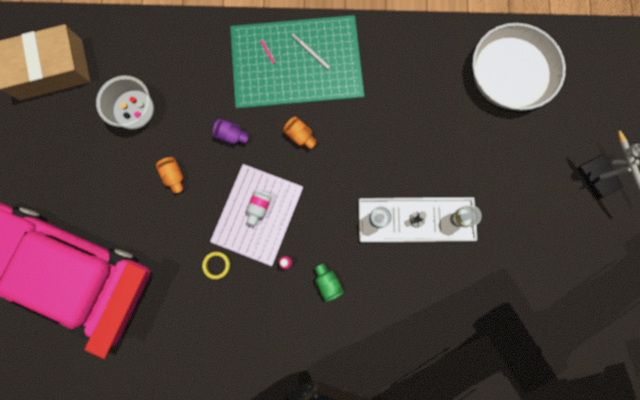

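```bash
cat > h.py <<'E'
import numpy as np,cv2
from plant import status, imaging, r
def px2ray(info,u,v):
    T=info["T"]; d=np.array([(u-info["cx"])/info["fx"],-(v-info["cy"])/info["fy"],-1.0])
    return T[:3,3],T[:3,:3]@d
def at_z(info,u,v,z):
    o,d=px2ray(info,u,v); return o+d*(z-o[2])/d[2]
def at_d(info,u,v,dep):
    o,d=px2ray(info,u,v); return o+d*dep
def proj(info,P):
    T=info["T"]; c=T[:3,:3].T@(np.asarray(P)-T[:3,3]); return info["cx"]+info["fx"]*c[0]/-c[2], info["cy"]-info["fy"]*c[1]/-c[2]
E
python3 - <<'E'
import cv2
a=cv2.imread("pics/top0.png"); b=cv2.imread("pics/scene0.png")
c1=cv2.resize(a[155:275,200:310],None,fx=5,fy=5,interpolation=cv2.INTER_CUBIC)
cv2.imwrite("pics/c1.png",c1)
cv2.imwrite("pics/c2.png",cv2.resize(a[190:250,350:490],None,fx=5.7,fy=5.7,interpolation=cv2.INTER_CUBIC))
cv2.imwrite("pics/c3.png",cv2.resize(b[190:295,155:305],None,fx=5,fy=5,interpolation=cv2.INTER_CUBIC))
cv2.imwrite("pics/c4.png",cv2.resize(b[160:240,320:430],None,fx=6,fy=6,interpolation=cv2.INTER_CUBIC))
E
```

```text
(no output)
```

View pics/c1.png

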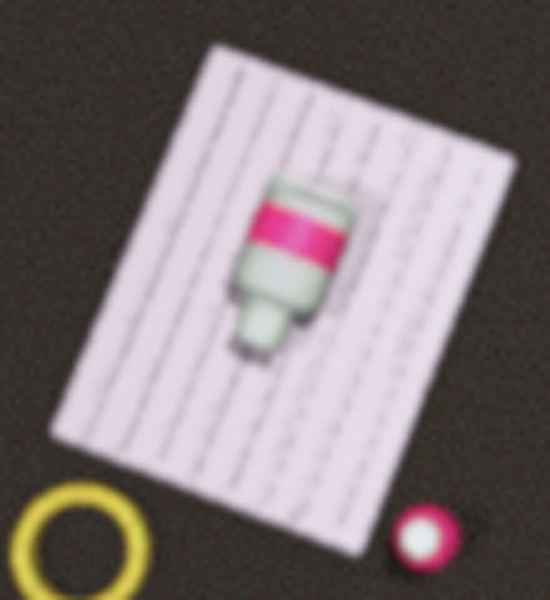

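View pics/c2.png

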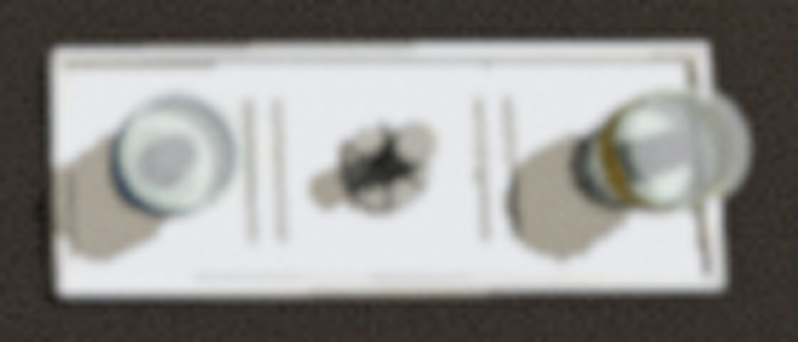

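View pics/c3.png

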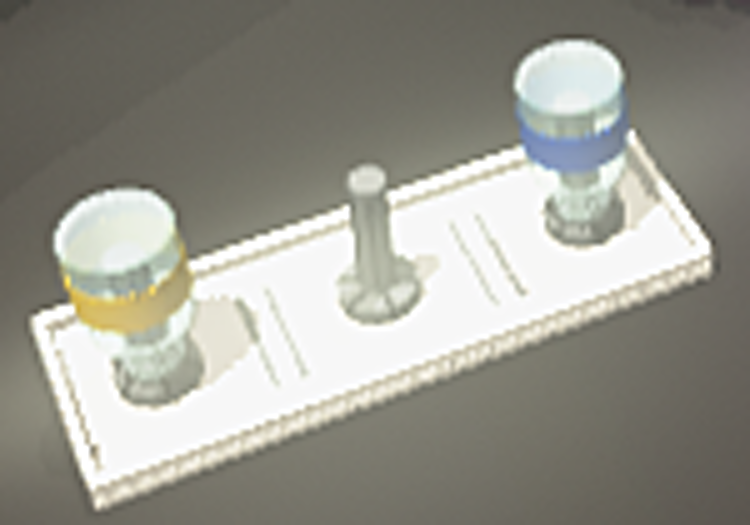

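View pics/c4.png

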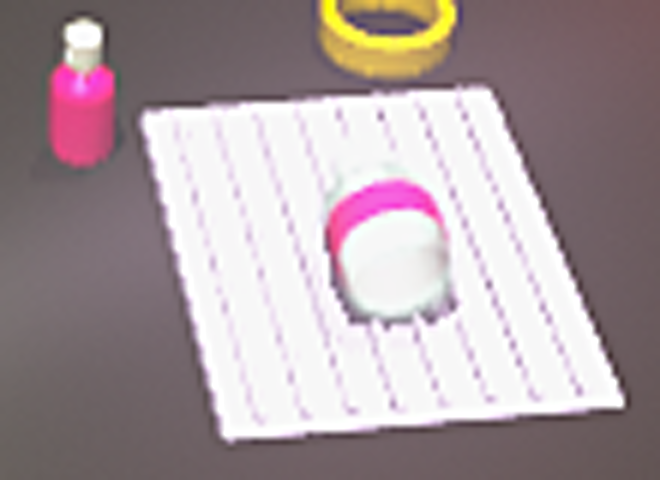

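```bash
python3 - <<'E'
from h import *
T=imaging.camera_info("top"); S=imaging.camera_info("scene")
a=cv2.imread("pics/top0.png"); d=np.load("top0.npy"); 
hsv=cv2.cvtColor(a,cv2.COLOR_BGR2HSV)
m=(a.max(2)>110).astype(np.uint8)
def comp(x0,y0,x1,y1):
    mm=np.zeros_like(m); mm[y0:y1,x0:x1]=m[y0:y1,x0:x1]
    n,l,s,c=cv2.connectedComponentsWithStats(mm); k=1+np.argmax(s[1:,4]); 
    cs,_=cv2.findContours((l==k).astype(np.uint8),cv2.RETR_EXTERNAL,cv2.CHAIN_APPROX_NONE)
    return max(cs,key=len)
for nm,box,z in [("mat",(205,160,310,270),.004),("rack",(350,190,490,250),.017)]:
    c=comp(*box); pts=np.array([at_z(T,u,v,z)[:2] for u,v in c[:,0]])
    rc=cv2.minAreaRect((pts*1000).astype(np.float32)); print(nm,rc)
# rays for details
f=lambda x,y:(x/5+200,y/5+155)
print("rim",at_z(T,*f(252,345),.029),"bot",at_z(T,*f(314,183),.035))
g=lambda x,y:(x/5.7+350,y/5.7+190)
print("collar top",at_z(T,*g(380,170),.018))
for p in [(417,219),(258,207),(250,226),(264,192)]: print(p,d[p[1],p[0]],at_d(T,*p,d[p[1],p[0]]))
# scene: peg tip and collar
s=lambda x,y:(x/5+155,y/5+190)
print("scene tip",at_z(S,*s(367,178),.08),"collar",at_z(S,*s(379,287),.018))
print("top tip?",at_z(T,*g(415,140),.08))
q=lambda x,y:(x/6+320,y/6+160)
print("mat corners scene",[at_z(S,*q(*p),.004)[:2].round(4) for p in [(143,110),(492,88),(625,405),(225,438)]])
print("mat corners top",[at_z(T,*f(*p),.004)[:2].round(4) for p in [(217,43),(517,157),(360,556),(52,433)]])
w=[(52,45),(710,40),(728,290),(58,298)]
print("rack corners top",[at_z(T,*g(*p),.017)[:2].round(4) for p in w])
print("rack corners scene",[at_z(S,*s(*p),.017)[:2].round(4) for p in [(32,318),(95,490),(713,253),(640,130)]])
print("tape,paint",at_z(T,216,265,.01),at_z(T,*f(418,538),.062))
E
```

```text
mat ((508.38006591796875, 198.90615844726562), (160.02792358398438, 204.37059020996094), 70.62439727783203)
rack ((505.3346252441406, -184.93646240234375), (103.04603576660156, 285.5998229980469), 1.6298080682754517)
rim [0.48105804 0.2081716  0.029     ] bot [0.55650226 0.18241982 0.035     ]
collar top [ 0.50263179 -0.17702754  0.018     ]
(417, 219) 0.9138035 [ 0.50152315 -0.17086143  0.04667237]
(258, 207) 0.91805565 [0.51851887 0.18962913 0.04874432]
(250, 226) 0.95929766 [0.4785965  0.21360786 0.00104047]
(264, 192) 0.9218437 [0.55315272 0.17747178 0.05017341]
scene tip [ 0.51228896 -0.17611162  0.08      ] collar [ 0.51311709 -0.18028306  0.018     ]
top tip? [ 0.50804042 -0.17550514  0.08      ]
mat corners scene [array([0.3937, 0.1578]), array([0.4473, 0.3029]), array([0.6348, 0.2355]), array([0.5829, 0.0901])]
mat corners top [array([0.629 , 0.2372]), array([0.577, 0.09 ]), array([0.3863, 0.1568]), array([0.4391, 0.3043])]
rack corners top [array([ 0.5507, -0.0426]), array([ 0.5604, -0.3136]), array([ 0.4578, -0.3177]), array([ 0.4469, -0.0463])]
rack corners scene [array([ 0.4651, -0.3154]), array([ 0.5667, -0.3103]), array([ 0.5566, -0.0448]), array([ 0.4704, -0.0434])]
tape,paint [0.38536458 0.28603723 0.01      ] [0.39583743 0.12532144 0.062     ]
```

```bash
cat >> h.py <<'E'
from scipy.spatial.transform import Rotation as Ro
def pose():
    s=status.get_state(); return s, np.array(s["tcp_pos"]), Ro.from_euler("xyz",s["eef_rot"],degrees=True)
def rel(p,R):
    """units for the move to world TCP position p, orientation R"""
    s,p0,R0=pose()
    t=R0.inv().apply(np.asarray(p)-p0)/.2; w=(R0.inv()*R).as_rotvec(degrees=True)/90
    return np.r_[t,w].round(3)
def down(yaw,tilt=0):  # tilt>0: about tool y, swings fingers forward (towards +x-ish)
    return Ro.from_euler("xyz",[180,0,yaw],degrees=True)*Ro.from_rotvec([0,tilt,0],degrees=True)
def rep():
    s=status.get_state()
    print("t",round(s["time_s"],2),"q",np.round(s["joints"],1),"tcp",np.round(s["tcp_pos"],4),"rot",np.round(s["eef_rot"],2),"F",np.round(s["contact_force"],2),"M",np.round(s["moment"],2),"w",round(s["gripper_width"],4))
E
python3 - <<'E'
from h import *
p,d=imaging.capture("wrist"); cv2.imwrite("pics/w0.png",p)
I=imaging.camera_info("wrist"); print(I)
s,p0,R0=pose()
print("cam in tool",R0.inv().apply(I["T"][:3,3]-p0), R0.inv().as_matrix()@I["T"][:3,:3])
print(rel([0.40,-0.28,0.30],down(-90)))
E
```

```text
{'fx': 309.70691628693146, 'fy': 309.70691628693146, 'cx': 320.9182062212118, 'cy': 201.1630950706284, 'T': array([[-2.79629026e-01, -9.14917932e-01, -2.91088966e-01,
         1.09381364e-01],
       [ 9.60107947e-01, -2.66283974e-01, -8.53555777e-02,
        -6.71975857e-01],
       [ 5.81021761e-04, -3.03344727e-01,  9.52880706e-01,
         3.83498835e-01],
       [ 0.00000000e+00,  0.00000000e+00,  0.00000000e+00,
         1.00000000e+00]])}
cam in tool [ 0.083141   -0.00089339 -0.15761958] [[-3.14627093e-04  9.52843177e-01  3.03462980e-01]
 [ 9.99999750e-01  1.07749094e-04  6.98467485e-04]
 [ 6.32832116e-04  3.03463124e-01 -9.52842973e-01]]
[-1.528e+00  1.470e+00 -3.690e-01  1.000e-03  0.000e+00 -8.190e-01]
```

View pics/w0.png

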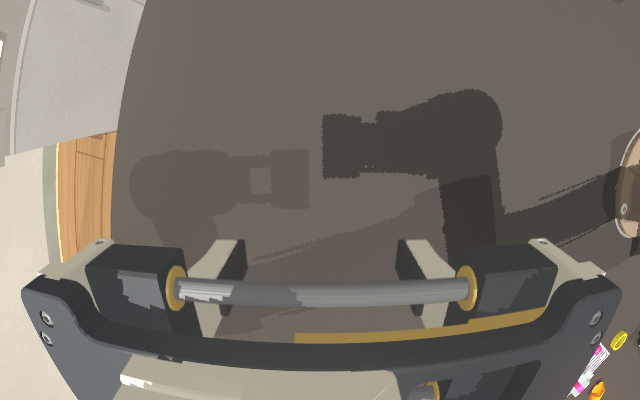

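Request:
apply_moves --pt "-0.8 0.8 -0.3 0 0 -0.8" --pt "-0.8 0.8 -0.3 0 0 -0.8" --pt "-0.8 0.8 -0.3 0 0 -0.8" --pt "-0.8 0.8 -0.3 0 0 -0.8" --pt "-0.8 0.8 -0.3 0 0 -0.8" --pt "-0.8 0.8 -0.3 0 0 -0.8" --pt "-0.8 0.8 -0.3 0 0 -0.8"

```text
time_s: 1.02
tcp_pos: [0.2978, -0.449, 0.286]
eef_rot: [180.0, 0.1, -91.4]
contact_force: [-0.3, -0.3, 0.5]
gripper_width: 0.088
```

```bash
python3 - <<'E'
from h import *
rep(); print(rel([0.42,-0.18,0.30],down(0)))
E
```

```text
t 1.02 q [-35.6   5.7 -11.   -0.  -73.4  34.2] tcp [ 0.2978 -0.449   0.286 ] rot [ 1.7997e+02  8.0000e-02 -9.1420e+01] F [-0.27 -0.3   0.45] M [0.06 0.09 0.03] w 0.088
[-1.360e+00 -5.770e-01 -6.900e-02 -0.000e+00  1.000e-03 -1.016e+00]
```

Request:
apply_moves --pt "-0.68 -0.29 0 0 0 -0.5" --pt "-0.68 -0.29 0 0 0 -0.5" --pt "-0.68 -0.29 0 0 0 -0.5" --pt "-0.68 -0.29 0 0 0 -0.5" --pt "-0.68 -0.29 0 0 0 -0.5" --pt "-0.68 -0.29 0 0 0 -0.5"

```text
time_s: 1.78
tcp_pos: [0.3591, -0.3142, 0.286]
eef_rot: [-180.0, 0.1, -46.4]
contact_force: [-0.3, 0.1, -0.6]
gripper_width: 0.0877
```

```bash
python3 - <<'E'
from h import *
rep(); print(rel([0.42,-0.18,0.30],down(0)))
E
```

```text
t 1.77 q [-17.5  -0.5 -17.6  -0.1 -73.   61.1] tcp [ 0.3591 -0.3142  0.286 ] rot [-1.7996e+02  9.0000e-02 -4.6430e+01] F [-0.28  0.09 -0.55] M [-0.01  0.14  0.  ] w 0.0877
[-0.276 -0.683 -0.069 -0.001  0.001 -0.516]
```

Request:
apply_moves --pt "-0.28 -0.68 -0.07 0 0 -0.52" --pt "-0.28 -0.68 -0.07 0 0 -0.52" --pt "-0.28 -0.68 -0.07 0 0 -0.52" --pt "-0.28 -0.68 -0.07 0 0 -0.52" --pt "-0.28 -0.68 -0.07 0 0 -0.52" --pt "-0.28 -0.68 -0.07 0 0 -0.52" --pt "-0.28 -0.68 -0.07 0 0 -0.52"

```text
time_s: 2.65
tcp_pos: [0.4189, -0.1801, 0.3001]
eef_rot: [-179.9, 0.0, 0.2]
contact_force: [0.6, -0.1, -0.7]
gripper_width: 0.0876
```

```bash
python3 - <<'E'
from h import *
rep(); I=imaging.camera_info("wrist")
p,d=imaging.capture("wrist"); cv2.imwrite("pics/w1.png",p); np.savez("w1.npz",d=d,T=I["T"])
E
```

```text
t 2.65 q [  1.5  -3.2 -18.3  -0.1 -74.9  88.7] tcp [ 0.4189 -0.1801  0.3001] rot [-1.7991e+02  4.0000e-02  2.3000e-01] F [ 0.65 -0.09 -0.69] M [-0.05  0.16  0.02] w 0.0876
```

View pics/w1.png

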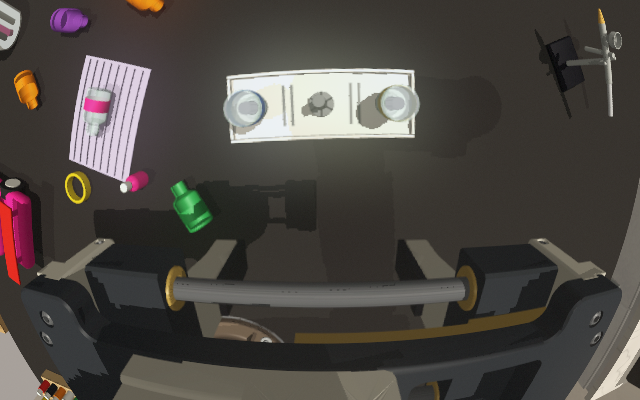

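```bash
cat >> h.py <<'E'
def wray(I,u,v):
    x=u-I["cx"]; y=v-I["cy"]; rr=np.hypot(x,y); th=rr/I["fx"]
    k=np.sin(th)/max(rr,1e-9); c=np.array([x*k,-y*k,-np.cos(th)])
    return I["T"][:3,3], I["T"][:3,:3]@c
def wz(I,u,v,z):
    o,d=wray(I,u,v); return o+d*(z-o[2])/d[2]
def wd(I,u,v,dep):
    x=u-I["cx"]; y=v-I["cy"]; o,d=wray(I,u,v); c=np.cos(np.hypot(x,y)/I["fx"]); return o+d*dep/c
def wproj(I,P):
    c=I["T"][:3,:3].T@(np.asarray(P)-I["T"][:3,3]); th=np.arctan2(np.hypot(c[0],c[1]),-c[2]); ph=np.arctan2(-c[1],c[0])
    return I["cx"]+I["fx"]*th*np.cos(ph), I["cy"]+I["fx"]*th*np.sin(ph)
E
python3 - <<'E'
import cv2
a=cv2.imread("pics/w1.png")
cv2.imwrite("pics/w1a.png",cv2.resize(a[60:150,220:425],None,fx=3.9,fy=3.9,interpolation=cv2.INTER_CUBIC))
cv2.imwrite("pics/w1c.png",cv2.resize(a[80:130,290:350],None,fx=10,fy=10,interpolation=cv2.INTER_CUBIC))
cv2.imwrite("pics/w1b.png",cv2.resize(a[45:195,55:165],None,fx=4,fy=4,interpolation=cv2.INTER_CUBIC))
E
```

```text
(no output)
```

View pics/w1a.png

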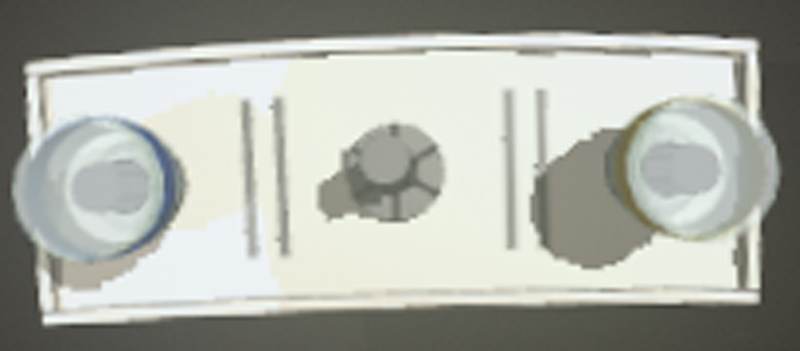

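View pics/w1b.png

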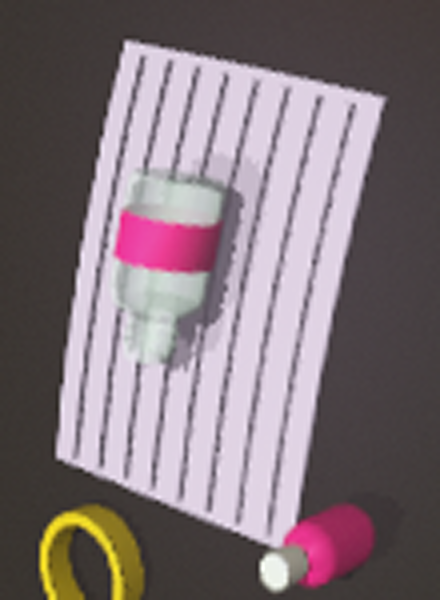

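View pics/w1c.png

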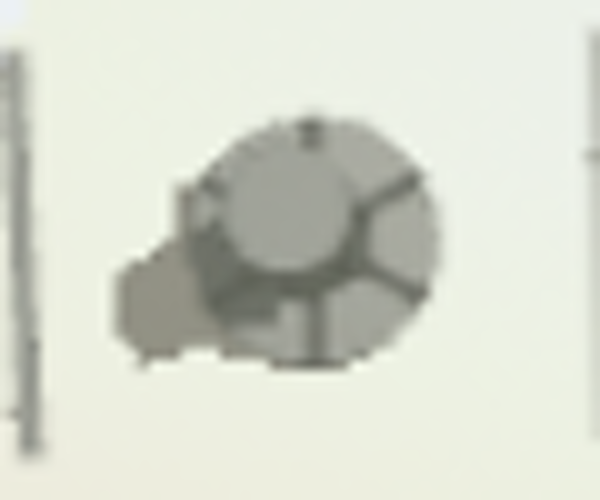

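```bash
python3 - <<'E'
from h import *
I=imaging.camera_info("wrist"); I["T"]=np.load("w1.npz")["T"]
c=lambda x,y:(x/10+289.55,y/10+79.55)
print("collar",wz(I,*c(315,241),.018),"tip",wz(I,*c(286,211),.08))
a=lambda x,y:(x/3.9+220-.4,y/3.9+60-.4)
rc=[wz(I,*a(*p),.017)[:2] for p in [(27,66),(757,40),(758,302),(45,324)]]
print("rack corners",np.round(rc,4),"centre",np.mean(rc,0))
b=lambda x,y:(x/4+55-.4,y/4+45-.4)
mc=[wz(I,*b(*p),.004)[:2] for p in [(125,40),(386,97),(297,548),(57,458)]]
print("mat",np.round(mc,4),np.mean(mc,0))
e=(mc[0]+mc[1]-mc[2]-mc[3]); print("yaw mat",np.degrees(np.arctan2(e[1],e[0])))
e=(rc[0]+rc[3]-rc[1]-rc[2]); print("yaw rack",np.degrees(np.arctan2(e[1],e[0]))-90)
print("rim",wz(I,*b(150,358),.029),"band mid",wz(I,*b(168,240),.052))
E
```

```text
collar [ 0.50358299 -0.18083151  0.018     ] tip [ 0.50702611 -0.177351    0.08      ]
rack corners [[ 0.5474 -0.0452]
 [ 0.558  -0.3132]
 [ 0.4593 -0.3169]
 [ 0.4497 -0.0493]] centre [ 0.5035926  -0.18113858]
mat [[0.6268 0.2357]
 [0.5754 0.0889]
 [0.3904 0.1522]
 [0.4386 0.3009]] [0.50780815 0.19441117]
yaw mat -19.00291361997627
yaw rack 2.159751835329061
rim [0.48125138 0.20464653 0.029     ] band mid [0.52814152 0.16881087 0.052     ]
```

```bash
python3 - <<'E'
from h import *
rep(); print(rel([0.45,0.21,0.28],down(-19)))
E
```

```text
t 2.7 q [  1.5  -3.2 -18.3  -0.1 -74.9  88.7] tcp [ 0.4189 -0.1801  0.3001] rot [-1.7991e+02  4.0000e-02  2.5000e-01] F [ 0.55 -0.23 -0.07] M [-0.09  0.12  0.07] w 0.088
[ 1.64e-01 -1.95e+00  1.04e-01 -1.00e-03  1.00e-03  2.14e-01]
```

Request:
apply_moves --pt "0.1 -1 0.05 0 0 0" --pt "0.1 -1 0.05 0 0 0" --pt "0.1 -1 0.05 0 0 0" --pt "0.1 -1 0.05 0 0 0" --pt "0.1 -1 0.05 0 0 0"

```text
time_s: 3.32
tcp_pos: [0.4381, 0.0207, 0.2904]
eef_rot: [-179.9, 0.1, 0.3]
contact_force: [-0.2, 0.9, 0.4]
gripper_width: 0.0877
```

Request:
apply_moves --pt "0.06 -0.95 0.05 0 0 0.21" --pt "0.06 -0.95 0.05 0 0 0.21" --pt "0.06 -0.95 0.05 0 0 0.21" --pt "0.06 -0.95 0.05 0 0 0.21" --pt "0.06 -0.95 0.05 0 0 0.21"

```text
time_s: 3.95
tcp_pos: [0.4493, 0.2101, 0.2802]
eef_rot: [180.0, 0.1, -18.6]
contact_force: [-0.4, -1.1, -0.4]
gripper_width: 0.0873
```

```bash
python3 - <<'E'
from h import *
rep(); I=imaging.camera_info("wrist")
p,d=imaging.capture("wrist"); cv2.imwrite("pics/w2.png",p); np.savez("w2.npz",d=d,T=I["T"])
E
```

```text
t 3.95 q [ 47.7   1.6 -16.2  -0.1 -72.3  23.7] tcp [0.4493 0.2101 0.2802] rot [ 1.7998e+02  1.0000e-01 -1.8600e+01] F [-0.36 -1.05 -0.38] M [-0.12  0.19 -0.03] w 0.0873
```

View pics/w2.png

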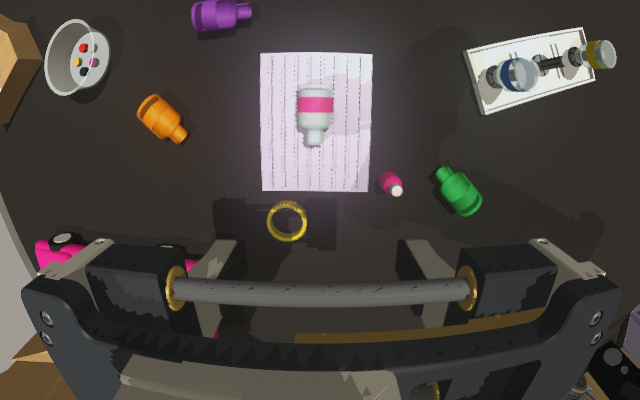

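```bash
python3 - <<'E'
from h import *
a=cv2.imread("pics/w2.png")
cv2.imwrite("pics/w2a.png",cv2.resize(a[75:155,285:345],None,fx=7,fy=7,interpolation=cv2.INTER_CUBIC))
I=imaging.camera_info("wrist"); I["T"]=np.load("w2.npz")["T"]; d=np.load("w2.npz")["d"]
mc=[wz(I,*p,.004)[:2] for p in [(260,53),(372,53),(370,191.5),(262,191)]]
e=(mc[0]+mc[1]-mc[2]-mc[3]); print(np.round(mc,4),"c",np.mean(mc,0),"yaw mat",np.degrees(np.arctan2(e[1],e[0])))
hsv=cv2.cvtColor(a,cv2.COLOR_BGR2HSV)
m=((hsv[...,0]>150)&(hsv[...,0]<178)&(hsv[...,1]>120)).astype(np.uint8); m[:, :290]=0; m[:,345:]=0; m[:80]=0; m[130:]=0
v,u=np.nonzero(m); print("band px",u.min(),u.max(),v.min(),v.max(),u.mean(),v.mean())
print([ (x,round(float(d[104,x]),4)) for x in range(294,338,4)])
E
```

```text
[[0.6264 0.2378]
 [0.5763 0.0914]
 [0.3865 0.1536]
 [0.4381 0.3039]] c [0.50681306 0.19667841] yaw mat -18.742362816778353
band px 298 332 98 111 314.7536231884058 104.44927536231884
[(294, 0.4094), (298, 0.3814), (302, 0.3734), (306, 0.3699), (310, 0.3686), (314, 0.3668), (318, 0.3676), (322, 0.3685), (326, 0.3726), (330, 0.3766), (334, 0.4089)]
```

View pics/w2a.png

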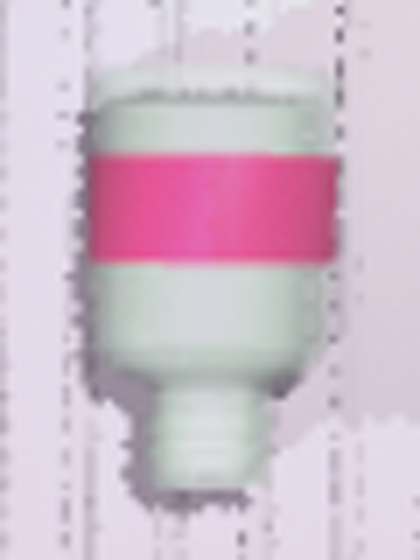

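```bash
python3 - <<'E'
from h import *
I=imaging.camera_info("wrist"); I["T"]=np.load("w2.npz")["T"]; print(I["T"][:3,3])
c=lambda x,y:(x/7+285-.43,y/7+75-.43)
for n,p,z in [("band",(214,208),.052),("bandaxis",(214,208),.029),("rim",(206,495),.041),("rim29",(206,495),.029),("bottop",(212,95),.052),("bottop2",(212,68),.052),("bottop",(212,95),.029),("bot2 29",(212,68),.029),("shoulder L",(140,380),.029),("sh",(270,380),.029)]:
    P=wz(I,*c(*p),z); q=P[:2]-np.array([.507,.196]); u=np.array([-.946,.324])
    print(n,P.round(4),"along",round(q@u,4),"lat",round(q@[.324,.946],4))
E
```

```text
[0.52827889 0.1826494  0.43766782]
band [0.5306 0.1887 0.052 ] along -0.0247 lat 0.0007
bandaxis [0.5307 0.1891 0.029 ] along -0.0247 lat 0.0011
rim [0.4811 0.2073 0.041 ] along 0.0282 lat 0.0023
rim29 [0.4797 0.208  0.029 ] along 0.0297 lat 0.0025
bottop [0.5497 0.1826 0.052 ] along -0.0448 lat 0.0011
bottop2 [0.5543 0.181  0.052 ] along -0.0496 lat 0.0012
bottop [0.551  0.1826 0.029 ] along -0.046 lat 0.0016
bot2 29 [0.5559 0.1809 0.029 ] along -0.0511 lat 0.0016
shoulder L [0.5044 0.2126 0.029 ] along 0.0078 lat 0.0149
sh [0.4966 0.1896 0.029 ] along 0.0078 lat -0.0095
```

```bash
python3 - <<'E'
from h import *
R=down(-19,-35); g=np.array([.5334,.1882,.16]); z=R.apply([0,0,1]); print(z)
print(rel(g+z*r.grasp_offset,R))
E
```

```text
[-0.54232718  0.18673822 -0.81915204]
[ 0.38  -0.034  0.678  0.001 -0.388  0.004]
```

Request:
apply_moves --pt "0.38 -0.03 0.68 0 -0.39 0" --pt "0.38 -0.03 0.68 0 -0.39 0" --pt "0.38 -0.03 0.68 0 -0.39 0" --pt "0.38 -0.03 0.68 0 -0.39 0" --pt "0.38 -0.03 0.68 0 -0.39 0"

```text
time_s: 4.62
tcp_pos: [0.5237, 0.1881, 0.1418]
eef_rot: [179.8, 35.4, -19.0]
contact_force: [-0.2, -0.5, 1.5]
gripper_width: 0.0877
```

```bash
cat > kin.py <<'E'
from h import *
from scipy.optimize import least_squares
# q, tcp, rot
data=[([-57.232,20.5917,.6327,-.02,-70.1357,-16.506],[.18884,-.64753,.22561],[179.904,-.009,-163.745]),
([-35.6,5.7,-11.,0,-73.4,34.2],[.2978,-.449,.286],[179.97,.08,-91.42]),
([-17.5,-.5,-17.6,-.1,-73.,61.1],[.3591,-.3142,.286],[-179.96,.09,-46.43]),
([1.5,-3.2,-18.3,-.1,-74.9,88.7],[.4189,-.1801,.3001],[-179.91,.04,.23]),
([47.7,1.6,-16.2,-.1,-72.3,23.7],[.4493,.2101,.2802],[179.98,.1,-18.6])]
rx=lambda a:Ro.from_euler("x",a,degrees=True); ry=lambda a:Ro.from_euler("y",a,degrees=True); rz=lambda a:Ro.from_euler("z",a,degrees=True)
def fk(q,P):
    a1,h,dy,L1,L2,L3,D=P
    R=rz(q[0]); p=R.apply([a1,dy,h]); R=R*ry(q[1]); p=p+R.apply([0,0,L1])
    R=R*ry(-q[2]); p=p+R.apply([L2,0,L3]); R=R*rx(P_s[0]*q[3]); R=R*ry(-q[4]); p=p+R.apply([D,0,0])
    R=R*rx(P_s[1]*q[5])
    # tool: z along x
    Rt=R*ROFF
    return p,Rt
P_s=[1,1]
ROFF=Ro.from_matrix(np.array([[0,0,1],[1,0,0],[0,1,0]]).T if 0 else np.eye(3))
E
python3 - <<'E'
from kin import *
import kin
s,p,R=pose(); q=list(s["joints"]); print(np.round(q,3).tolist(),p.round(5).tolist(),np.round(s["eef_rot"],3).tolist())
data.append((q,p,s["eef_rot"]))
for s4 in (1,-1):
  for s6 in (1,-1):
    kin.P_s[:]=[s4,s6]
    offs=[(fk(q,[0]*7)[1].inv()*Ro.from_euler("xyz",e,degrees=True)) for q,_,e in data]
    m=Ro.concatenate(offs).mean(); print(s4,s6,[round(np.degrees((m.inv()*o).magnitude()),2) for o in offs]); 
    print(m.as_matrix().round(2).tolist())
    f=lambda P:np.concatenate([fk(q,P)[0]-p for q,p,_ in data])
    o=least_squares(lambda P:np.r_[f(P)*1000,(P-np.array([0,.3,-.19,.4,.4,0,.25]))*3],[0,.3,-.19,.4,.4,0,.25]); print(o.x.round(4),np.abs(f(o.x)).max())
rep()
E
```

```text
[23.003, 32.682, 8.845, -22.684, -93.776, 52.175] [0.52371, 0.18813, 0.14185] [179.806, 35.364, -19.005]
1 1 [np.float64(121.49), np.float64(22.02), np.float64(35.15), np.float64(89.55), np.float64(41.9), np.float64(40.22)]
[[0.12, 0.12, 0.99], [-0.02, -0.99, 0.12], [0.99, -0.04, -0.12]]
[ 0.2483  1.8323 -0.1775  0.7233  0.898  -2.3019 -0.196 ] 0.08204410800335671
1 -1 [np.float64(7.2), np.float64(7.16), np.float64(7.05), np.float64(7.04), np.float64(7.04), np.float64(38.16)]
[[0.08, 0.1, 0.99], [-1.0, -0.0, 0.08], [0.01, -1.0, 0.1]]
[ 0.2483  1.8323 -0.1775  0.7233  0.898  -2.3019 -0.196 ] 0.08204410800335671
-1 1 [np.float64(121.02), np.float64(19.63), np.float64(34.19), np.float64(89.45), np.float64(40.58), np.float64(16.34)]
[[-0.0, 0.0, 1.0], [-0.03, -1.0, 0.0], [1.0, -0.03, 0.0]]
[-0.4459  0.4242 -0.1911  0.6353  0.9561 -0.0921  0.4055] 0.025100745208873204
-1 -1 [np.float64(0.02), np.float64(0.06), np.float64(0.04), np.float64(0.06), np.float64(0.04), np.float64(0.02)]
[[-0.0, 0.0, 1.0], [-1.0, -0.0, -0.0], [0.0, -1.0, 0.0]]
[-0.4459  0.4242 -0.1911  0.6353  0.9561 -0.0921  0.4055] 0.025100745208873204
t 4.62 q [ 23.   32.7   8.8 -22.7 -93.8  52.2] tcp [0.5237 0.1881 0.1418] rot [179.81  35.36 -19.  ] F [-0.23 -0.52  1.54] M [-0.6  -1.64 -0.03] w 0.0877
```

```bash
python3 - <<'E'
s=open('kin.py').read()
s=s[:s.index("def fk")]+'''
ROFF=Ro.from_matrix(np.array([[0,0,1],[-1,0,0],[0,-1,0.]]))
def fk(q,P):
    a1,h,dy,L1,L2,L3,D,dw,dw2=P
    R=rz(q[0]); p=R.apply([a1,dy,h]); R=R*ry(q[1]); p=p+R.apply([0,0,L1])
    R=R*ry(-q[2]); p=p+R.apply([L2,0,L3]); R=R*rx(-q[3]); p=p+R.apply([0,dw,dw2]); R=R*ry(-q[4]); p=p+R.apply([D,0,0])
    return p,R*rx(-q[5])*ROFF
data.append(([23.003, 32.682, 8.845, -22.684, -93.776, 52.175],[0.52371, 0.18813, 0.14185],[179.806, 35.364, -19.005]))
P0=np.array([0,.3,0,.4,.4,0,.25,-.19,0])
def fit():
    f=lambda P:np.concatenate([fk(q,P)[0]-p for q,p,_ in data])
    o=least_squares(lambda P:np.r_[f(P)*1000,(P-P0)*3],P0); return o.x,np.abs(f(o.x)).max()
'''
open('kin.py','w').write(s)
E
python3 -c "
from kin import *
print(fit())"
```

```text
(array([ 3.33878011e-03,  2.02533163e-01,  6.95700251e-04,  6.02308119e-01,
        4.61922325e-01, -5.30082658e-03,  3.77656731e-01, -1.92499642e-01,
       -2.64502547e-04]), np.float64(0.0004094447094605824))
```

```bash
cat >> kin.py <<'E'
PF=None
lo=np.array([-176.03,-82.01,-58.28,-173.87,-174.79,-173.66]); hi=np.array([176.03,121.73,71.71,95.51,-.11,173.66])
def ik(p,R,seed=None,n=60):
    global PF
    if PF is None: PF=fit()[0]
    rng=np.random.default_rng(0); sols=[]
    def f(q):
        pp,RR=fk(q,PF); return np.r_[(pp-p)*10,(RR.inv()*R).as_rotvec()*3]
    seeds=[seed] if seed is not None else [rng.uniform(lo,hi) for _ in range(n)]
    for s0 in seeds:
        o=least_squares(f,np.clip(s0,lo+1e-6,hi-1e-6),bounds=(lo,hi))
        if o.cost<1e-6 and not any(np.abs(o.x-t).max()<1 for t in sols): sols.append(o.x)
    return sols
def chain(q):
    a1,h,dy,L1,L2,L3,D,dw,dw2=PF
    R=rz(q[0]); S=R.apply([a1,dy,h]); R=R*ry(q[1]); E=S+R.apply([0,0,L1]); R=R*ry(-q[2]); W=E+R.apply([L2,0,L3]); R=R*rx(-q[3]); W2=W+R.apply([0,dw,dw2]); return E,W,W2
E
python3 - <<'E'
from kin import *
seat=np.array([.5036,-.1809,.018])
for base in (2,182):
  for a in (15,25,35,45,55):
    R=down(base,90-a); z=R.apply([0,0,1])
    g=seat+[0,0,.056]; p=g+z*r.grasp_offset
    for q in ik(p,R): print(base,a,q.round(0),"E,W,W2",[c.round(2).tolist() for c in chain(q)])
E
```

```text
2 15 [ -67.   45.  -46. -111.  -75.  -89.] E,W,W2 [[0.17, -0.4, 0.63], [0.16, -0.39, 0.16], [0.16, -0.19, 0.17]]
2 25 [ -61.   31.  -44. -109.  -59. -106.] E,W,W2 [[0.15, -0.27, 0.72], [0.21, -0.38, 0.27], [0.18, -0.19, 0.23]]
2 35 [ -50.   19.  -39. -100.  -41. -131.] E,W,W2 [[0.13, -0.15, 0.77], [0.29, -0.33, 0.38], [0.21, -0.19, 0.28]]
2 45 [ -31.   12.  -34.  -79.  -23. -168.] E,W,W2 [[0.11, -0.06, 0.79], [0.38, -0.23, 0.46], [0.25, -0.19, 0.33]]
2 55 [ -7.  10. -39. -37.  -8. 134.] E,W,W2 [[0.1, -0.01, 0.8], [0.4, -0.05, 0.45], [0.3, -0.19, 0.37]]
182 15 [   2.   60.   14.    0. -119.  -90.] E,W,W2 [[0.53, 0.01, 0.5], [0.84, 0.02, 0.17], [0.85, -0.17, 0.17]]
182 25 [   2.   55.   11.    0. -111.  -90.] E,W,W2 [[0.49, 0.01, 0.55], [0.82, 0.02, 0.22], [0.83, -0.17, 0.23]]
182 35 [   2.   49.    6.    0. -102.  -90.] E,W,W2 [[0.46, 0.01, 0.6], [0.79, 0.02, 0.28], [0.8, -0.17, 0.28]]
182 45 [  1.  43.   1.   0. -93. -90.] E,W,W2 [[0.41, 0.01, 0.64], [0.75, 0.02, 0.33], [0.76, -0.17, 0.33]]
182 55 [  1.  37.  -5.   0. -83. -90.] E,W,W2 [[0.37, 0.01, 0.68], [0.7, 0.02, 0.37], [0.71, -0.17, 0.37]]
```

```bash
python3 - <<'E'
from kin import *
R=down(-19,-35); g=np.array([.5334,.1882,.031]); z=R.apply([0,0,1]); p=g+z*r.grasp_offset
print(rel(p,R)); PFx=ik(p,R,seed=np.array([23,33,9,-23,-94,52.])); print(PFx)
E
```

```text
[ 0.359 -0.018  0.519  0.002  0.004 -0.   ]
[array([ 23.28481212,  40.14213903,   3.91388139, -22.94530394,
       -81.84670354,  56.75076542])]
```

Request:
apply_moves --pt "0.09 0 0.13 0 0 0" --pt "0.18 -0.01 0.26 0 0 0" --pt "0.27 -0.01 0.39 0 0 0" --pt "0.32 -0.02 0.46 0 0 0" --pt "0.36 -0.02 0.52 0 0 0" --pt "0.36 -0.02 0.52 0 0 0"

```text
time_s: 5.38
tcp_pos: [0.5233, 0.1921, 0.0157]
eef_rot: [179.8, 35.3, -19.0]
contact_force: [-0.1, -0.8, 0.1]
gripper_width: 0.0876
```

```bash
python3 - <<'E'
from kin import *
rep(); 
p,d=imaging.capture("wrist"); cv2.imwrite("pics/w3.png",p)
p,d=imaging.capture("scene"); cv2.imwrite("pics/s3.png",cv2.resize(p[100:290,300:500],None,fx=3.5,fy=3.5))
E
```

```text
t 5.38 q [ 23.3  40.3   4.2 -23.  -82.3  56.7] tcp [0.5233 0.1921 0.0157] rot [179.82  35.34 -18.99] F [-0.14 -0.84  0.12] M [-0.65 -1.69 -0.01] w 0.0876
```

View pics/w3.png

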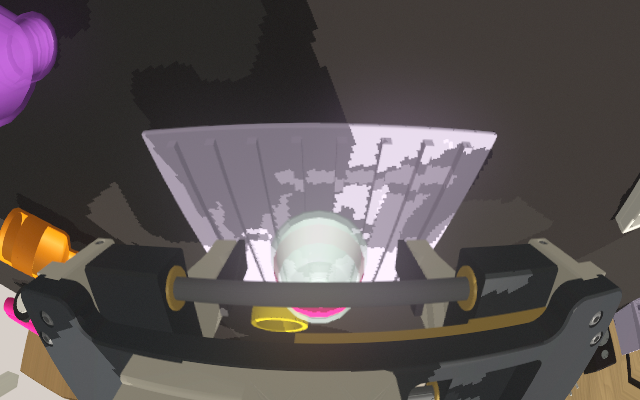

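View pics/s3.png

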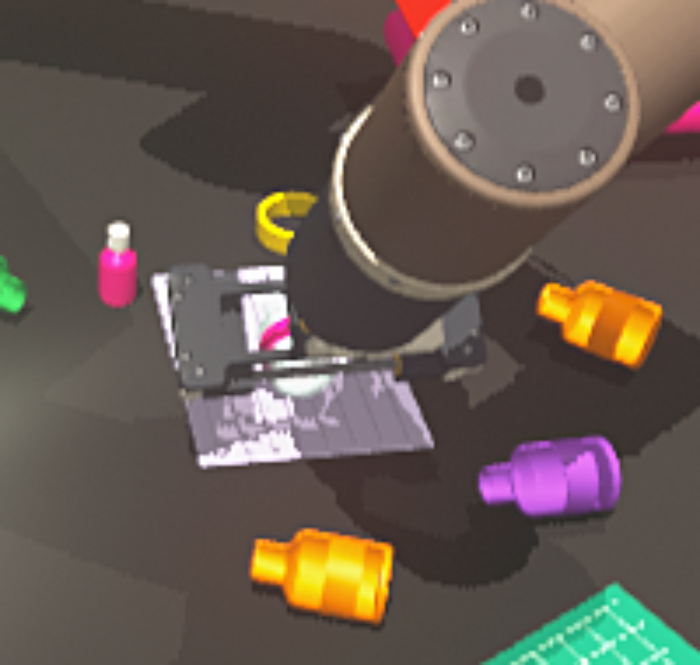

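Request:
apply_moves --pt "0 0 0 0 0 0" --pt "0 0 0 0 0 0" --pt "0 0 0 0 0 0" --pt "0 0 0 0 0 0" --pt "0 0 0 0 0 0" --pt "0 0 0 0 0 0" --pt "0 0 0 0 0 0" --pt "0 0 0 0 0 0" --hand 1 --grip_force 25

```text
time_s: 6.48
tcp_pos: [0.5243, 0.1927, 0.0164]
eef_rot: [179.9, 35.3, -18.9]
contact_force: [0.5, 4.5, 2.0]
gripper_width: 0.0456
```

```bash
python3 - <<'E'
from kin import *
rep()
s,p0,R0=pose(); R=R0*Ro.from_rotvec([0,35.3,0],degrees=True); g=p0-R0.apply([0,0,r.grasp_offset])
print("g",g); up=g+[0,0,.12]
print("lift", rel(p0+[0,0,.06],R0)); print(rel(up+[-.03,-.05,.1]+R.apply([0,0,r.grasp_offset]),R))
E
```

```text
t 6.47 q [ 23.3  40.2   4.3 -23.  -82.4  56.7] tcp [0.5243 0.1927 0.0164] rot [179.93  35.26 -18.92] F [0.54 4.49 1.97] M [ 0.88 -1.49 -1.  ] w 0.0456
g [0.53458242 0.18919963 0.03178962]
lift [-0.173  0.    -0.245  0.     0.     0.   ]
[-0.63   0.286 -0.88  -0.     0.392 -0.   ]
```

Request:
apply_moves --pt "-0.03 0 -0.05 0 0 0" --pt "-0.09 0 -0.12 0 0 0" --pt "-0.17 0 -0.25 0 0 0" --pt "-0.17 0 -0.25 0 0 0"

```text
time_s: 6.98
tcp_pos: [0.5271, 0.1924, 0.0805]
eef_rot: [-179.9, 35.0, -18.8]
contact_force: [0.5, -0.4, -0.1]
gripper_width: 0.0454
```

```bash
python3 - <<'E'
from kin import *
rep()
print(rel([.49,.12,.28],down(-60,0)))
E
```

```text
t 6.97 q [ 23.2  36.2   6.4 -22.7 -87.8  54.4] tcp [0.5271 0.1924 0.0805] rot [-179.86   34.98  -18.78] F [ 0.51 -0.36 -0.05] M [-0.72 -1.9   0.01] w 0.0454
[-0.621  0.4   -0.784  0.138  0.372  0.443]
```

Request:
apply_moves --pt "-0.62 0.4 -0.78 0.14 0.37 0.44" --pt "-0.62 0.4 -0.78 0.14 0.37 0.44" --pt "-0.62 0.4 -0.78 0.14 0.37 0.44" --pt "-0.62 0.4 -0.78 0.14 0.37 0.44" --pt "-0.62 0.4 -0.78 0.14 0.37 0.44" --pt "-0.62 0.4 -0.78 0.14 0.37 0.44" --pt "-0.62 0.4 -0.78 0.14 0.37 0.44"

```text
time_s: 7.85
tcp_pos: [0.4891, 0.1203, 0.2794]
eef_rot: [-179.9, 0.3, -59.6]
contact_force: [0.8, -0.4, -1.9]
gripper_width: 0.0455
```

```bash
python3 - <<'E'
from kin import *
rep()
print(rel([.52,.0,.30],down(-130,0)))
E
```

```text
t 7.85 q [ 35.9   2.3 -15.4  -0.3 -72.1  -5.5] tcp [0.4891 0.1203 0.2794] rot [-179.91    0.33  -59.64] F [ 0.79 -0.43 -1.93] M [ 0.01  0.11 -0.05] w 0.0455
[ 0.596  0.171 -0.107  0.001  0.004  0.782]
```

Request:
apply_moves --pt "0.6 0.17 -0.1 0 0 0.78" --pt "0.6 0.17 -0.1 0 0 0.78" --pt "0.6 0.17 -0.1 0 0 0.78" --pt "0.6 0.17 -0.1 0 0 0.78" --pt "0.6 0.17 -0.1 0 0 0.78" --pt "0.6 0.17 -0.1 0 0 0.78" --pt "0.6 0.17 -0.1 0 0 0.78" --pt "0.6 0.17 -0.1 0 0 0.78"

```text
time_s: 8.85
tcp_pos: [0.5209, -0.0011, 0.2978]
eef_rot: [179.6, 0.1, -129.8]
contact_force: [-0.1, -0.2, -1.2]
gripper_width: 0.0455
```

```bash
python3 - <<'E'
from kin import *
rep()
print(rel([.54,-.1,.30],down(-178,0)))
E
```

```text
t 8.85 q [ 21.2   3.7 -11.5  -0.4 -74.8 -60.9] tcp [ 0.5209 -0.0011  0.2978] rot [ 1.7962e+02  1.2000e-01 -1.2981e+02] F [-0.06 -0.24 -1.19] M [ 0.02  0.   -0.  ] w 0.0455
[ 0.319 -0.39  -0.014  0.004 -0.001  0.536]
```

Request:
apply_moves --pt "0.32 -0.39 0 0 0 0.54" --pt "0.32 -0.39 0 0 0 0.54" --pt "0.32 -0.39 0 0 0 0.54" --pt "0.32 -0.39 0 0 0 0.54" --pt "0.32 -0.39 0 0 0 0.54" --pt "0.32 -0.39 0 0 0 0.54"

```text
time_s: 9.6
tcp_pos: [0.5401, -0.1006, 0.2966]
eef_rot: [179.6, -0.3, -178.2]
contact_force: [-0.4, -0.3, -1.1]
gripper_width: 0.0459
```

```bash
python3 - <<'E'
from kin import *
rep()
R=down(-178,55); g=np.array([.507,-.1774,.018+.062+.056+.07])
print(rel(g+R.apply([0,0,r.grasp_offset]),R))
E
```

```text
t 9.6 q [  9.6   6.7  -8.4  -0.4 -75.2 -97.7] tcp [ 0.5401 -0.1006  0.2966] rot [ 179.64   -0.28 -178.25] F [-0.36 -0.33 -1.07] M [-0.01 -0.    0.02] w 0.0459
[ 0.251 -0.382  0.506  0.005  0.608 -0.001]
```

Request:
apply_moves --pt "0.25 -0.38 0.3 0 0.61 0" --pt "0.25 -0.38 0.3 0 0.61 0" --pt "0.25 -0.38 0.3 0 0.61 0" --pt "0.25 -0.38 0.3 0 0.61 0" --pt "0.25 -0.38 0.4 0 0.61 0" --pt "0.25 -0.38 0.4 0 0.61 0" --pt "0.25 -0.38 0.4 0 0.61 0"

```text
time_s: 10.48
tcp_pos: [0.4925, -0.1779, 0.2154]
eef_rot: [179.2, -55.2, -177.5]
contact_force: [-0.5, -0.0, 0.8]
gripper_width: 0.0456
```

```bash
python3 - <<'E'
from kin import *
rep(); I=imaging.camera_info("wrist")
p,d=imaging.capture("wrist"); cv2.imwrite("pics/w5.png",p); np.savez("w5.npz",d=d,T=I["T"])
p,d=imaging.capture("scene"); cv2.imwrite("pics/s5.png",p); np.save("s5.npy",d)
p,d=imaging.capture("top"); cv2.imwrite("pics/t5.png",p)
E
```

```text
t 10.47 q [ 1.600e+00  4.070e+01  1.180e+01 -1.000e-01 -1.163e+02 -8.950e+01] tcp [ 0.4925 -0.1779  0.2154] rot [ 179.21  -55.21 -177.52] F [-0.51 -0.04  0.79] M [ 0.1  -2.86 -0.  ] w 0.0456
```

View pics/w5.png

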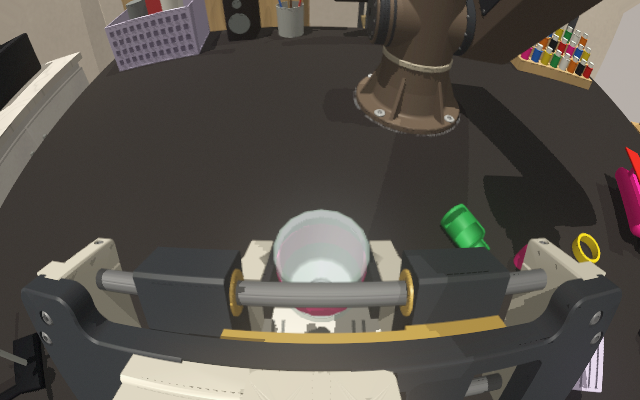

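View pics/s5.png

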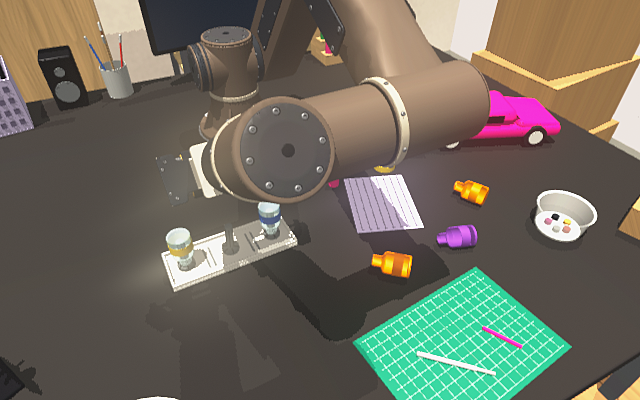

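View pics/t5.png

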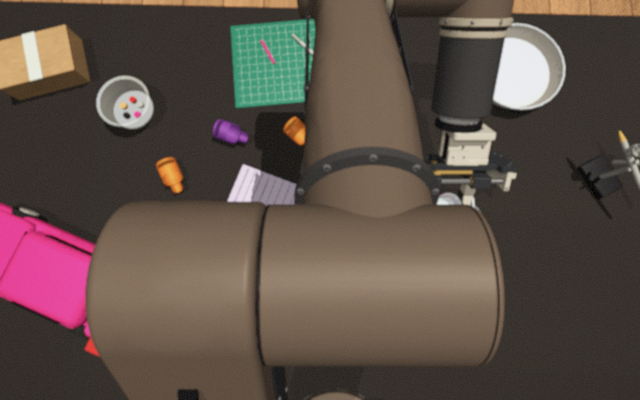

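```bash
python3 - <<'E'
from kin import *
a=cv2.imread("pics/w5.png")
cv2.imwrite("pics/w5a.png",cv2.resize(a[200:340,240:400],None,fx=5,fy=5,interpolation=cv2.INTER_CUBIC))
I=imaging.camera_info("wrist"); Z=np.load("w5.npz"); I["T"]=Z["T"]; d=Z["d"]
Rg=Ro.from_euler("xyz",[179.93,35.26,-18.92],degrees=True); pg=np.array([.5243,.1927,.0164])
u=np.array([np.cos(np.radians(161)),np.sin(np.radians(161)),0]); ua=Rg.inv().apply(u)
rim=np.array([.507,.196,.029])+.0285*u; rt=Rg.inv().apply(rim-pg); rt[1]=0
print("jar x in tool",ua,"rim in tool",rt)
s,p,R=pose(); print("now jar x",R.apply(ua),"rim",p+R.apply(rt))
pts=[]
for v in range(205,285,5):
    for w in range(270,375,5):
        if d[v,w]>0: pts.append(np.r_[v,w,wd(I,w,v,d[v,w])])
pts=np.array(pts); 
for v in (215,225,235,245,255,265,275):
    k=pts[pts[:,0]==v]; print(v,[(int(x[1]),*(x[2:]*1000).round(0).astype(int)) for x in k[::4]])
E
```

```text
jar x in tool [-0.81654002 -0.00210155  0.57728501] rim in tool [-0.04478188  0.          0.01623245]
now jar x [ 3.66320510e-04  4.46516508e-03 -9.99989964e-01] rim [ 0.50509718 -0.17719087  0.1736574 ]
215 [(270, np.int64(317), np.int64(-258), np.int64(0)), (290, np.int64(316), np.int64(-229), np.int64(1)), (310, np.int64(488), np.int64(-185), np.int64(248)), (330, np.int64(488), np.int64(-175), np.int64(249)), (350, np.int64(312), np.int64(-140), np.int64(-1)), (370, np.int64(311), np.int64(-110), np.int64(-1))]
225 [(270, np.int64(335), np.int64(-256), np.int64(0)), (295, np.int64(494), np.int64(-192), np.int64(249)), (315, np.int64(493), np.int64(-182), np.int64(247)), (335, np.int64(494), np.int64(-172), np.int64(249)), (355, np.int64(493), np.int64(-163), np.int64(249))]
235 [(270, np.int64(352), np.int64(-254), np.int64(1)), (290, np.int64(500), np.int64(-194), np.int64(248)), (310, np.int64(499), np.int64(-184), np.int64(247)), (330, np.int64(499), np.int64(-175), np.int64(247)), (350, np.int64(499), np.int64(-165), np.int64(248)), (370, np.int64(347), np.int64(-113), np.int
[... 599 characters left out ...]
, (370, np.int64(501), np.int64(-154), np.int64(233))]
265 [(270, np.int64(512), np.int64(-203), np.int64(239)), (290, np.int64(516), np.int64(-192), np.int64(248)), (310, np.int64(515), np.int64(-183), np.int64(248)), (330, np.int64(515), np.int64(-174), np.int64(248)), (350, np.int64(514), np.int64(-165), np.int64(247)), (370, np.int64(510), np.int64(-155), np.int64(240))]
275 [(270, np.int64(519), np.int64(-201), np.int64(244)), (290, np.int64(520), np.int64(-192), np.int64(248)), (310, np.int64(520), np.int64(-183), np.int64(247)), (330, np.int64(520), np.int64(-174), np.int64(249)), (350, np.int64(520), np.int64(-166), np.int64(248)), (370, np.int64(517), np.int64(-156), np.int64(242))]
```

View pics/w5a.png

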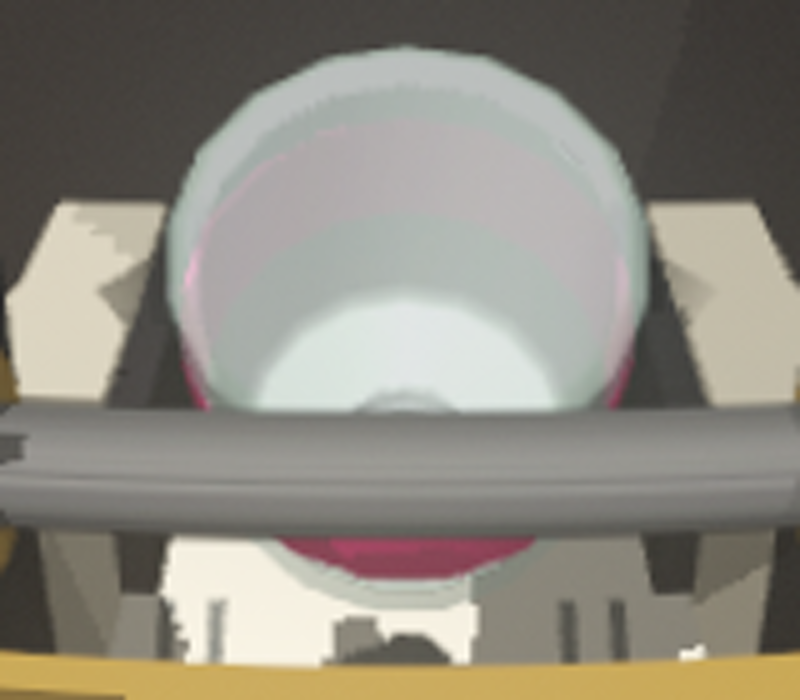

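```bash
cat >> h.py <<'E'
def jarbottom(fn,T=None):
    I=imaging.camera_info("wrist"); Z=np.load(fn); I["T"]=Z["T"]; d=Z["d"]
    P=np.full((400,640,3),np.nan)
    for v in range(190,320):
        for w in range(250,395):
            if d[v,w]>0: P[v,w]=wd(I,w,v,d[v,w])
    return P,I
E
python3 - <<'E'
from kin import *
P,I=jarbottom("w5.npz")
z=P[...,2]; m=np.abs(z-.248)<.006
n,l,s,c=cv2.connectedComponentsWithStats(m.astype(np.uint8)); k=1+np.argmax(s[1:,4]); m=l==k
er=cv2.erode(m.astype(np.uint8),np.ones((5,5)))>0
A=P[er]; C=np.c_[A[:,:2]-A[:,:2].mean(0),np.ones(len(A))]; co,*_=np.linalg.lstsq(C,A[:,2],rcond=None); print("plane slope deg",np.degrees(co[:2]),"z",co[2],A.mean(0),len(A))
cs,_=cv2.findContours(m.astype(np.uint8),cv2.RETR_EXTERNAL,cv2.CHAIN_APPROX_NONE); c=max(cs,key=len)[:,0]
pts=np.array([wz(I,u,v,co[2])[:2] for u,v in c if v<278]); 
f=lambda q:np.hypot(*(pts-q[:2]).T)-q[2]
o=least_squares(f,[.505,-.178,.023],loss="soft_l1",f_scale=.0005); print(o.x,np.abs(f(o.x)).max())
o2=least_squares(lambda q:f([q[0],q[1],.0232]),[.505,-.178],loss="soft_l1",f_scale=.0005);print(o2.x)
E
```

```text
plane slope deg [-0.67247293  0.09437558] z 0.24790173792325942 [ 0.5057826  -0.17896683  0.24790174] 4717
[ 0.50643346 -0.17863105  0.02223958] 0.0007679424593806279
[ 0.50740934 -0.17854866]
```

```bash
cat >> h.py <<'E'
UA=np.array([-0.81654,-0.0021,0.57728]); RT=np.array([-0.0448,-.0005,0.0162])
def rimnow():
    s,p,R=pose(); return p+R.apply(RT)+[0,0,-.003]
def wv(d):
    s,p,R=pose(); return (R.inv().apply(d)/.2).round(4)
E
python3 - <<'E'
from kin import *
rep(); print(rimnow()); 
s,p,R=pose(); print("unit dirs mm/200: x1mm",wv([.001,0,0]),"y1mm",wv([0,.001,0]),"z-1mm",wv([0,0,-.001]))
t=np.array([.507,-.1777,.090]); print(wv(t-rimnow()))
E
```

```text
t 10.62 q [ 1.600e+00  4.020e+01  1.180e+01 -1.000e-01 -1.163e+02 -8.960e+01] tcp [ 0.4925 -0.1779  0.2196] rot [ 179.35  -54.71 -177.67] F [-0.66  0.42 -0.58] M [ 0.03 -2.89 -0.01] w 0.0452
[ 0.50514981 -0.17768948  0.17065808]
unit dirs mm/200: x1mm [-0.0029 -0.0002 -0.0041] y1mm [-0.0001  0.005  -0.0001] z-1mm [-0.0041 -0.      0.0029]
[-0.3345 -0.003   0.2254]
```

```bash
sed -i 's/+\[0,0,-.003\]//' h.py; python3 - <<'E'
from kin import *
rep(); print(rimnow()); s,p,R=pose(); print(R.apply(UA))
t=np.array([.507,-.1777,.092]); print(wv(t-rimnow()))
E
```

```text
t 10.62 q [ 1.600e+00  4.020e+01  1.180e+01 -1.000e-01 -1.163e+02 -8.960e+01] tcp [ 0.4925 -0.1779  0.2196] rot [ 179.35  -54.71 -177.67] F [-0.66  0.42 -0.58] M [ 0.03 -2.89 -0.01] w 0.0452
[ 0.50514981 -0.17768948  0.17365808]
[ 3.70352819e-04  4.46682433e-03 -9.99987045e-01]
[-0.3386 -0.003   0.2283]
```

Request:
apply_moves --pt "-0.08 0 0.055 0 0 0" --pt "-0.16 0 0.11 0 0 0" --pt "-0.24 -0.003 0.16 0 0 0" --pt "-0.3 -0.003 0.2 0 0 0" --pt "-0.33 -0.003 0.222 0 0 0" --pt "-0.339 -0.003 0.228 0 0 0" --pt "-0.339 -0.003 0.228 0 0 0" --pt "-0.339 -0.003 0.228 0 0 0"

```text
time_s: 11.62
tcp_pos: [0.4947, -0.1779, 0.1384]
eef_rot: [179.4, -54.6, -177.7]
contact_force: [-0.6, 1.1, -1.5]
gripper_width: 0.0457
```

```bash
python3 - <<'E'
from kin import *
rep(); print(rimnow()); s,p,R=pose(); print(R.apply(UA))
I=imaging.camera_info("wrist")
p,d=imaging.capture("wrist"); cv2.imwrite("pics/w6.png",p); np.savez("w6.npz",d=d,T=I["T"])
p,d=imaging.capture("scene"); cv2.imwrite("pics/s6.png",cv2.resize(p[180:290,150:310],None,fx=5,fy=5,interpolation=cv2.INTER_CUBIC))
cv2.imwrite("pics/w6a.png",cv2.resize(cv2.imread("pics/w6.png")[200:340,240:400],None,fx=5,fy=5,interpolation=cv2.INTER_CUBIC))
rep()
E
```

```text
t 11.62 q [   1.6   44.5    8.8   -0.  -108.9  -89.6] tcp [ 0.4947 -0.1779  0.1384] rot [ 179.37  -54.65 -177.68] F [-0.58  1.08 -1.46] M [ 0.06 -2.94 -0.  ] w 0.0457
[ 0.50743092 -0.17775124  0.09245122]
[ 0.00142805  0.00433661 -0.99998667]
t 11.72 q [   1.6   44.5    8.8   -0.  -108.9  -89.6] tcp [ 0.4947 -0.1779  0.1383] rot [ 179.36  -54.65 -177.68] F [ 0.12  0.77 -0.91] M [ 0.02 -2.97  0.01] w 0.0457
```

View pics/w6a.png

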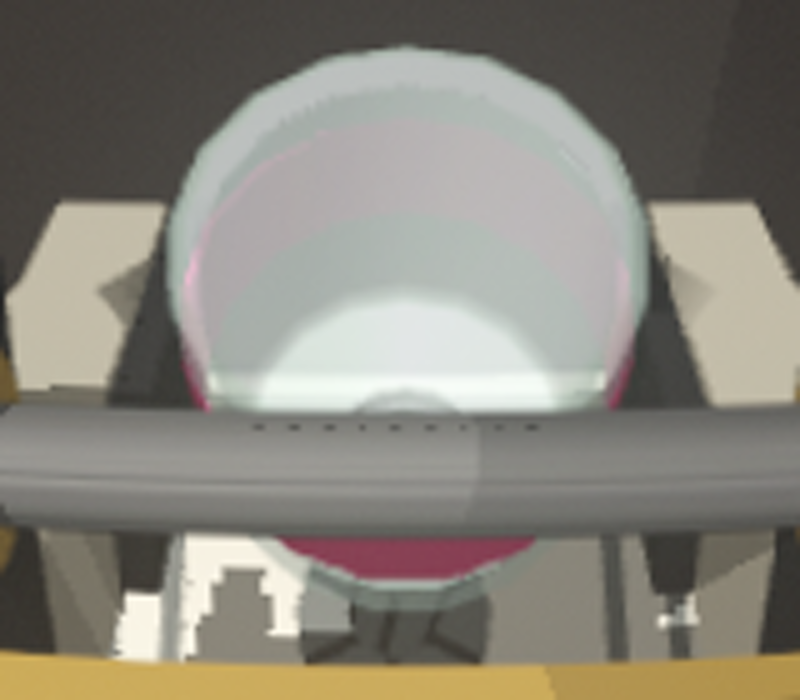

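View pics/s6.png

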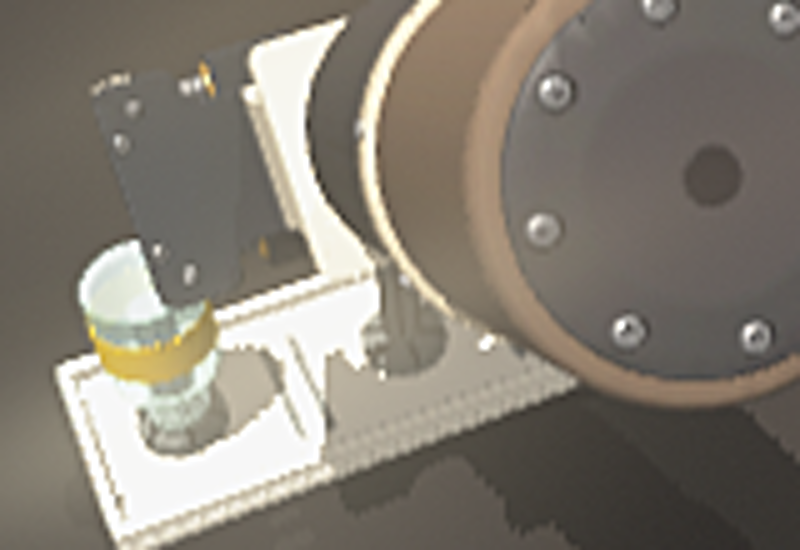

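Request:
apply_moves --pt "-0.012 0 0.01 0 0 0" --pt "-0.024 0 0.018 0 0 0" --pt "-0.036 0 0.027 0 0 0" --pt "-0.044 0 0.033 0 0 0" --pt "-0.05 0 0.038 0 0 0" --pt "-0.056 0 0.042 0 0 0" --pt "-0.06 0 0.045 0 0 0" --pt "-0.064 0 0.048 0 0 0"

```text
time_s: 12.72
tcp_pos: [0.4942, -0.1779, 0.1223]
eef_rot: [179.4, -54.7, -177.7]
contact_force: [0.3, 0.5, -0.9]
gripper_width: 0.0456
```

```bash
python3 - <<'E'
from kin import *
rep(); print(rimnow()); s,p,R=pose(); print(R.apply(UA))
E
```

```text
t 12.72 q [   1.6   45.4    8.2   -0.  -107.5  -89.6] tcp [ 0.4942 -0.1779  0.1223] rot [ 179.36  -54.65 -177.68] F [ 0.32  0.45 -0.91] M [ 0.11 -2.94  0.  ] w 0.0456
[ 0.50693996 -0.17766084  0.07639022]
[ 0.00140821  0.00440525 -0.9999864 ]
```

Request:
apply_moves --pt "-0.008 0 0.006 0 0 0" --pt "-0.016 0 0.012 0 0 0" --pt "-0.024 0 0.018 0 0 0" --pt "-0.032 0 0.024 0 0 0" --pt "-0.032 0 0.024 0 0 0"

```text
time_s: 13.35
tcp_pos: [0.4939, -0.1778, 0.1141]
eef_rot: [179.4, -54.7, -177.7]
contact_force: [0.2, 0.6, -0.2]
gripper_width: 0.0455
```

```bash
cat >> h.py <<'E'
def tgt(t):
    print("rim",rimnow().round(4),"move",wv(np.array(t)-rimnow()))
seat=np.array([.5036,-.1809,.018]); K=np.array([3.4,3.5])/62
def want(h): # rim centre at height h above seat
    m=(h+min(h+23,62))/2; return np.r_[seat[:2]+K*m,.018+h]
E
python3 - <<'E'
from kin import *
rep(); print(want(50),want(40)); tgt(want(40))
E
```

```text
t 13.35 q [ 1.600e+00  4.590e+01  7.900e+00 -1.000e-01 -1.067e+02 -8.960e+01] tcp [ 0.4939 -0.1778  0.1141] rot [ 179.36  -54.67 -177.68] F [ 0.17  0.58 -0.15] M [ 0.06 -2.93 -0.06] w 0.0455
[ 3.57456774  2.98039032 50.018     ] [ 3.30037419  2.69813226 40.018     ]
rim [ 0.5066 -0.1776  0.0682] move [ 154.5492   15.2274 -127.2173]
```

```bash
sed -i 's/^    m=(h+min.*/    m=(h+min(h+23,62))\/2; return np.r_[seat[:2]+K*m\/1000,.018+h\/1000]/' h.py; python3 - <<'E'
from kin import *
print(want(50),want(40)); tgt(want(40)); 
E
```

```text
[ 0.50667097 -0.17773871  0.068     ] [ 0.50639677 -0.17802097  0.058     ]
rim [ 0.5066 -0.1776  0.0682] move [-0.0408 -0.0025  0.0305]
```

Request:
apply_moves --pt "-0.01 -0.001 0.0075 0 0 0" --pt "-0.02 -0.001 0.015 0 0 0" --pt "-0.03 -0.002 0.0225 0 0 0" --pt "-0.041 -0.002 0.03 0 0 0" --pt "-0.041 -0.002 0.03 0 0 0"

```text
time_s: 13.98
tcp_pos: [0.4938, -0.178, 0.1036]
eef_rot: [179.3, -54.7, -177.7]
contact_force: [0.3, 1.3, -0.8]
gripper_width: 0.0454
```

```bash
python3 - <<'E'
from kin import *
rep(); tgt(want(32)); print(want(32))
E
```

```text
t 13.97 q [   1.6   46.5    7.6   -0.  -105.8  -89.6] tcp [ 0.4938 -0.178   0.1036] rot [ 179.34  -54.67 -177.67] F [ 0.3   1.27 -0.82] M [ 0.29 -3.37 -0.26] w 0.0454
rim [ 0.5065 -0.1778  0.0576] move [-0.0295 -0.0034  0.0244]
[ 0.50598548 -0.17844435  0.05      ]
```

Request:
apply_moves --pt "-0.01 0 0.007 0 0 0" --pt "-0.018 0 0.013 0 0 0" --pt "-0.026 0 0.018 0 0 0" --pt "-0.033 0 0.023 0 0 0" --pt "-0.033 0 0.023 0 0 0"

```text
time_s: 14.6
tcp_pos: [0.4937, -0.178, 0.0953]
eef_rot: [179.3, -54.7, -177.7]
contact_force: [-0.2, 0.6, -1.6]
gripper_width: 0.0455
```

```bash
python3 - <<'E'
from kin import *
rep(); tgt(want(24)); print(want(24))
E
```

```text
t 14.6 q [   1.6   47.     7.4   -0.  -105.1  -89.6] tcp [ 0.4937 -0.178   0.0953] rot [ 179.35  -54.7  -177.68] F [-0.16  0.56 -1.64] M [ 0.06 -2.97  0.06] w 0.0455
rim [ 0.5064 -0.1778  0.0494] move [-0.0276 -0.0055  0.025 ]
[ 0.50554677 -0.17889597  0.042     ]
```

Request:
apply_moves --pt "-0.009 -0.001 0.007 0 0 0" --pt "-0.016 -0.002 0.013 0 0 0" --pt "-0.024 -0.003 0.019 0 0 0" --pt "-0.031 -0.003 0.025 0 0 0" --pt "-0.031 -0.003 0.025 0 0 0"

```text
time_s: 15.22
tcp_pos: [0.4932, -0.1786, 0.0872]
eef_rot: [179.3, -54.7, -177.7]
contact_force: [-0.2, 0.4, -0.6]
gripper_width: 0.0456
```

```bash
python3 - <<'E'
from kin import *
rep(); tgt(want(16)); print(want(16))
E
```

```text
t 15.22 q [   1.5   47.5    7.2   -0.  -104.4  -89.5] tcp [ 0.4932 -0.1786  0.0872] rot [ 179.35  -54.7  -177.68] F [-0.19  0.39 -0.59] M [ 0.11 -3.05 -0.07] w 0.0456
rim [ 0.5059 -0.1784  0.0413] move [-0.0273 -0.0049  0.0242]
[ 0.50510806 -0.17934758  0.034     ]
```

Free so far; the same step again, with slightly more follow.

Request:
apply_moves --pt "-0.008 -0.001 0.007 0 0 0" --pt "-0.015 -0.002 0.013 0 0 0" --pt "-0.022 -0.003 0.019 0 0 0" --pt "-0.029 -0.004 0.025 0 0 0" --pt "-0.029 -0.004 0.025 0 0 0"

```text
time_s: 15.85
tcp_pos: [0.4926, -0.1792, 0.0793]
eef_rot: [179.3, -54.7, -177.7]
contact_force: [0.7, 1.9, -1.4]
gripper_width: 0.0455
```

```bash
python3 - <<'E'
from kin import *
rep(); tgt(want(8)); print(want(8))
E
```

```text
t 15.85 q [   1.5   47.9    6.9    0.  -103.7  -89.5] tcp [ 0.4926 -0.1792  0.0793] rot [ 179.33  -54.68 -177.67] F [ 0.74  1.87 -1.43] M [ 0.36 -3.38 -0.41] w 0.0455
rim [ 0.5053 -0.179   0.0334] move [-0.0283 -0.004   0.0241]
[ 0.50466935 -0.17979919  0.026     ]
```

Request:
apply_moves --pt "-0.008 0 0.006 0 0 0" --pt "-0.016 0 0.011 0 0 0" --pt "-0.025 0 0.017 0 0 0" --pt "-0.025 0 0.017 0 0 0"

```text
time_s: 16.35
tcp_pos: [0.4925, -0.1793, 0.073]
eef_rot: [179.3, -54.7, -177.7]
contact_force: [0.5, -0.1, 0.2]
gripper_width: 0.0453
```

```bash
python3 - <<'E'
from kin import *
rep(); tgt(want(2)); print(want(0))
E
```

```text
t 16.35 q [   1.5   48.3    6.8    0.  -103.2  -89.5] tcp [ 0.4925 -0.1793  0.073 ] rot [ 179.33  -54.73 -177.67] F [ 0.52 -0.15  0.17] M [ 0.04 -2.96 -0.04] w 0.0453
rim [ 0.5051 -0.1791  0.0271] move [-0.0264 -0.0055  0.0236]
[ 0.50423065 -0.18025081  0.018     ]
```

Request:
apply_moves --pt "-0.008 -0.001 0.006 0 0 0" --pt "-0.015 -0.002 0.012 0 0 0" --pt "-0.023 -0.003 0.019 0 0 0" --pt "-0.023 -0.003 0.019 0 0 0"

```text
time_s: 16.85
tcp_pos: [0.4921, -0.1798, 0.0668]
eef_rot: [179.3, -54.7, -177.7]
contact_force: [1.2, 0.9, -0.8]
gripper_width: 0.0452
```

```bash
python3 - <<'E'
from kin import *
rep(); tgt(want(0)); print(want(0))
E
```

```text
t 16.85 q [ 1.400e+00  4.870e+01  6.600e+00  1.000e-01 -1.026e+02 -8.950e+01] tcp [ 0.4921 -0.1798  0.0668] rot [ 179.33  -54.73 -177.67] F [ 1.15  0.86 -0.8 ] M [ 0.18 -3.26 -0.19] w 0.0452
rim [ 0.5047 -0.1796  0.0209] move [-0.0102 -0.0033  0.0103]
[ 0.50423065 -0.18025081  0.018     ]
```

Now 1 mm steps down until the upward force shows.

Request:
apply_moves --pt "-0.004 0 0.003 0 0 0" --pt "-0.008 0 0.006 0 0 0" --pt "-0.012 -0.001 0.009 0 0 0" --pt "-0.012 -0.001 0.009 0 0 0"

```text
time_s: 17.35
tcp_pos: [0.492, -0.18, 0.0637]
eef_rot: [179.3, -54.7, -177.7]
contact_force: [0.3, 0.7, -0.4]
gripper_width: 0.0457
```

```bash
python3 - <<'E'
from kin import *
rep(); print(rimnow())
E
```

```text
t 17.35 q [ 1.400e+00  4.890e+01  6.500e+00  1.000e-01 -1.024e+02 -8.950e+01] tcp [ 0.492  -0.18    0.0637] rot [ 179.32  -54.73 -177.67] F [ 0.27  0.69 -0.4 ] M [ 0.16 -3.09 -0.1 ] w 0.0457
[ 0.50464808 -0.17975135  0.01774235]
```

Request:
apply_moves --pt "-0.004 0 0.003 0 0 0" --pt "-0.008 0 0.006 0 0 0" --pt "-0.012 0 0.0085 0 0 0" --pt "-0.012 0 0.0085 0 0 0"

```text
time_s: 17.85
tcp_pos: [0.492, -0.18, 0.0628]
eef_rot: [179.4, -54.8, -177.7]
contact_force: [1.6, 3.3, 9.4]
gripper_width: 0.0456
```

```bash
python3 - <<'E'
from kin import *
rep(); print(rimnow())
E
```

```text
t 17.85 q [ 1.500e+00  4.900e+01  6.500e+00  1.000e-01 -1.023e+02 -8.950e+01] tcp [ 0.492  -0.18    0.0628] rot [ 179.37  -54.81 -177.65] F [1.56 3.3  9.44] M [ 0.67  0.08 -0.71] w 0.0456
[ 0.50453467 -0.179829    0.01689442]
```

```bash
python3 - <<'E'
from kin import *
I=imaging.camera_info("wrist")
p,d=imaging.capture("wrist"); cv2.imwrite("pics/w7.png",p); np.savez("w7.npz",d=d,T=I["T"])
P,I=jarbottom("w7.npz")
m=np.abs(P[...,2]-.096)<.007
n,l,s,c=cv2.connectedComponentsWithStats(m.astype(np.uint8)); k=1+np.argmax(s[1:,4]); m=l==k
A=P[cv2.erode(m.astype(np.uint8),np.ones((5,5)))>0]; C=np.c_[A[:,:2]-A[:,:2].mean(0),np.ones(len(A))]; co,*_=np.linalg.lstsq(C,A[:,2],rcond=None); print("slope",np.degrees(co[:2]),"z",co[2],len(A))
p2,_=imaging.capture("scene"); cv2.imwrite("pics/s7.png",cv2.resize(p2[170:300,140:330],None,fx=4,fy=4,interpolation=cv2.INTER_CUBIC)); rep()
E
```

```text
slope [-0.06004478 -0.01749638] z 0.09550569698028766 4789
t 17.95 q [ 1.500e+00  4.900e+01  6.500e+00  1.000e-01 -1.023e+02 -8.950e+01] tcp [ 0.492  -0.18    0.0628] rot [ 179.37  -54.8  -177.65] F [ 0.78  1.92 10.27] M [ 0.66  0.03 -0.81] w 0.0457
```

View pics/w7.png

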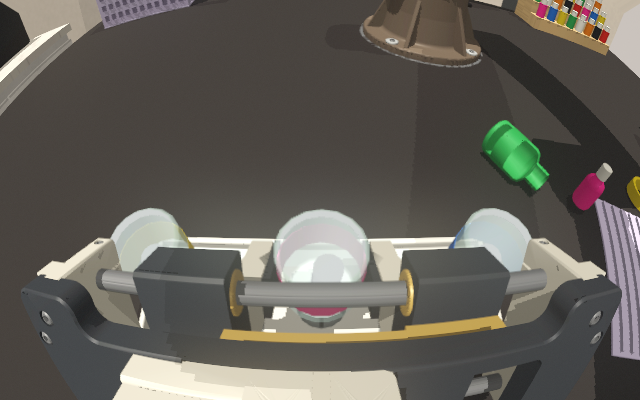

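View pics/s7.png

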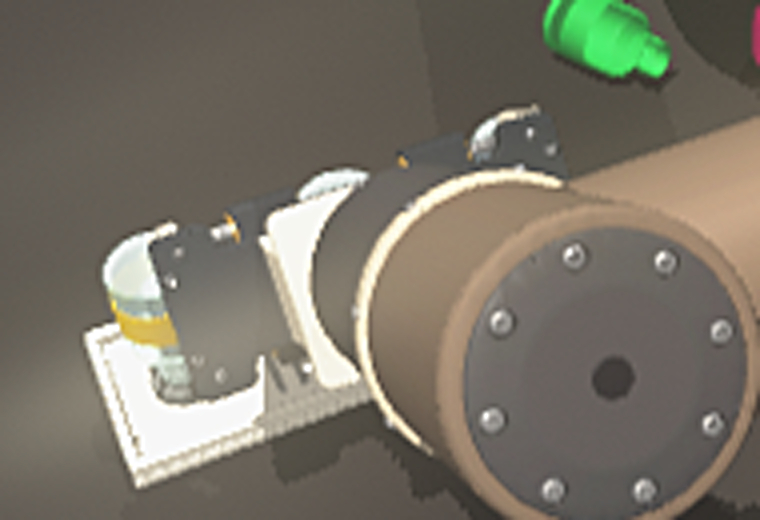

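Request:
apply_moves --pt "0.003 0 -0.002 0 0 0" --pt "0.003 0 -0.002 0 0 0" --pt "0.003 0 -0.002 0 0 0"

```text
time_s: 18.32
tcp_pos: [0.4919, -0.18, 0.0633]
eef_rot: [179.4, -54.8, -177.7]
contact_force: [-0.3, 1.1, 0.3]
gripper_width: 0.0456
```

Request:
apply_moves --pt "0 0 0 0 0 0" --pt "0 0 0 0 0 0" --pt "0 0 0 0 0 0" --pt "0 0 0 0 0 0" --pt "0 0 0 0 0 0" --pt "0 0 0 0 0 0" --hand -0.32

```text
time_s: 19.08
tcp_pos: [0.492, -0.18, 0.0633]
eef_rot: [179.4, -54.8, -177.7]
contact_force: [-0.1, 0.5, 0.6]
gripper_width: 0.058
```

```bash
python3 - <<'E'
from kin import *
rep()
I=imaging.camera_info("wrist")
p,d=imaging.capture("wrist"); cv2.imwrite("pics/w8.png",cv2.resize(p[190:350,200:440],None,fx=3.3,fy=3.3,interpolation=cv2.INTER_CUBIC)); np.savez("w8.npz",d=d,T=I["T"])
E
```

```text
t 19.07 q [ 1.500e+00  4.900e+01  6.500e+00  1.000e-01 -1.024e+02 -8.950e+01] tcp [ 0.492  -0.18    0.0633] rot [ 179.37  -54.8  -177.66] F [-0.07  0.51  0.64] M [ 0.02 -2.69  0.02] w 0.058
```

View pics/w8.png

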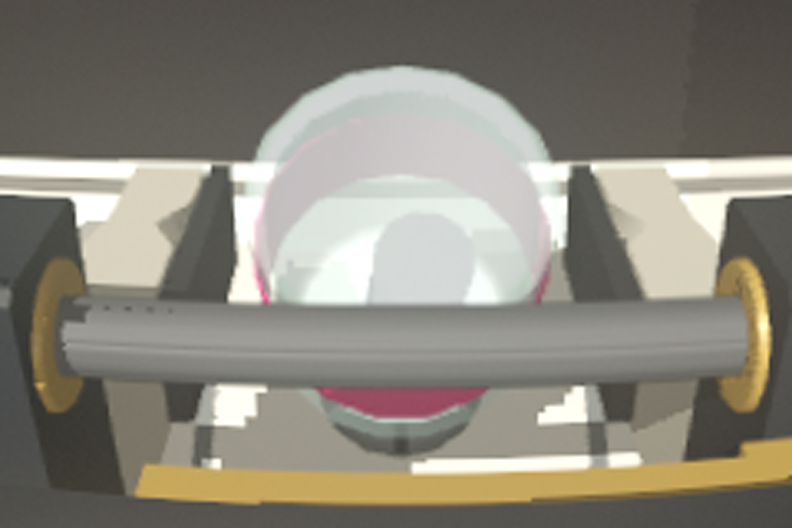

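Request:
apply_moves --pt "0 0 -0.08 0 0 0" --pt "0 0 -0.2 0 0 0" --pt "0 0 -0.35 0 0 0" --pt "0 0 -0.5 0 0 0" --pt "0.1 0 -0.5 0 0 0" --pt "0.3 0 -0.5 0 0 0" --pt "0.5 0 -0.5 0 0 0" --pt "0.5 0 -0.5 0 0 0"

```text
time_s: 20.12
tcp_pos: [0.5152, -0.1805, 0.2063]
eef_rot: [179.4, -54.5, -177.7]
contact_force: [-0.6, -0.8, -0.3]
gripper_width: 0.0578
```

```bash
python3 - <<'E'
from kin import *
rep()
I=imaging.camera_info("wrist")
p,d=imaging.capture("wrist"); cv2.imwrite("pics/w9.png",p); np.savez("w9.npz",d=d,T=I["T"])
p,d=imaging.capture("top"); cv2.imwrite("pics/t9.png",p)
p,d=imaging.capture("scene"); cv2.imwrite("pics/s9.png",p)
E
```

```text
t 20.12 q [   1.4   42.7   14.9    0.2 -116.8  -89.4] tcp [ 0.5152 -0.1805  0.2063] rot [ 179.43  -54.51 -177.71] F [-0.62 -0.78 -0.34] M [ 0.1  -2.77 -0.03] w 0.0578
```

View pics/w9.png

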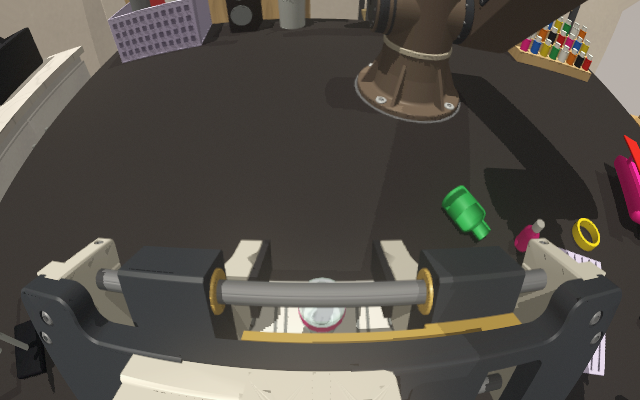

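View pics/s9.png

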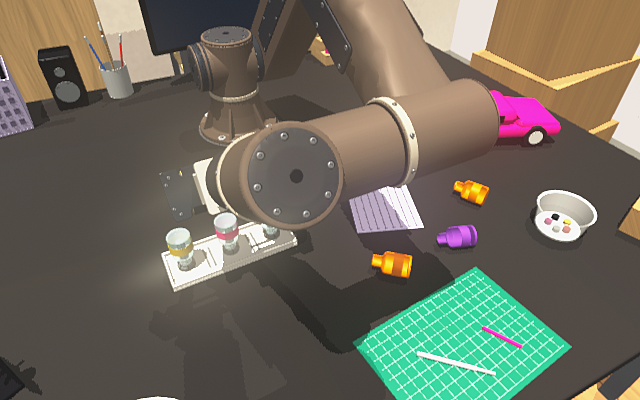

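```bash
python3 - <<'E'
import cv2
a=cv2.imread("pics/s9.png"); cv2.imwrite("pics/s9a.png",cv2.resize(a[190:295,155:305],None,fx=5,fy=5,interpolation=cv2.INTER_CUBIC))
E
```

```text
(no output)
```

View pics/s9a.png

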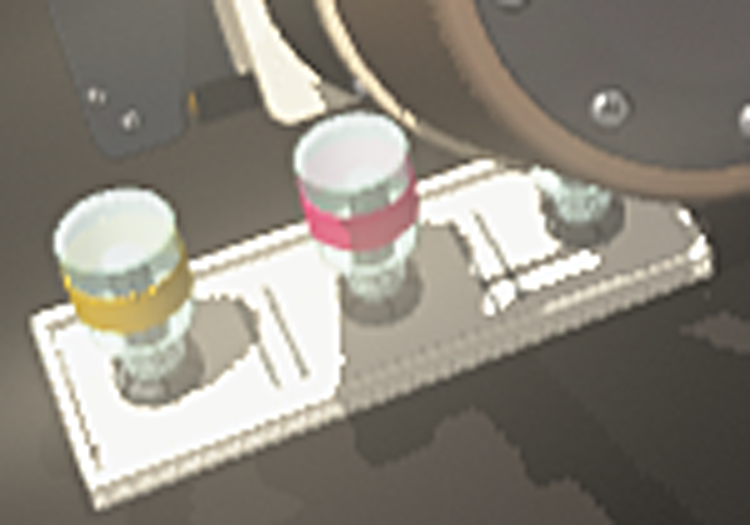

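The pink jar stands upright on the middle peg's collar at crop (375,290). The yellow jar is in the same place as at the start, and so is the visible part of the blue one. The gripper is clear of everything.

```bash
python3 - <<'E'
from h import *
rep(); r.close_job()
E
```

```text
t 20.27 q [ 1.400e+00  4.310e+01  1.500e+01  1.000e-01 -1.167e+02 -8.940e+01] tcp [ 0.5155 -0.18    0.2026] rot [ 179.33  -54.81 -177.64] F [ 0.06  0.15 -0.34] M [ 0.07 -2.77  0.02] w 0.0582
the job is handed in; nothing more can be done
```

The pink-banded jar is hanging mouth down on the free middle peg, and I handed the job in at about 20 s. No verdict was reported.

**What I did:** I gripped the jar across its body with the tool tilted 35°, lifted it and turned it mouth down. I then lowered it over the leaning stem, following the side forces, which stayed around 1–2 N. It came to rest on the collar with about 10 N upward, and I eased that off before opening the fingers and backing away.

**Last checks:**
- **Seating:** while still held on the collar, the jar's bottom measured 95.5 mm above the desk (96 mm expected) and level to within 0.1°. The rim was about 1.5 mm off the estimated collar centre.
- **After release:** the picture shows it upright on the collar with the gripper clear. I did not measure its tilt or centring again after letting go.
- **Other items:** the yellow jar is in its starting place in the last picture. The blue jar was partly hidden by the arm there, but its visible part looks unmoved. The paint bottle and tape were not measured again; I saw nothing touch them.

**What disagreed:** the scene camera put things 6–10 mm farther out in x than the top and wrist cameras. I went by the wrist camera and by feel, and the fit showed that was right.

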